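# Specimen tube on the drying peg, three clicks and hold

### The job

Take the glass specimen tube from its cradle, stand it mouth down over the upright drying peg so that its rim sits flat on the peg's shoulder, and let go of it. Then tighten the peg: push its ratchet lever counter-clockwise (seen from above) three clicks from rest, feeling each tooth pass, never going on to a fourth, and finish holding the lever there, still pressing on it, because its spring throws it back as soon as it is let go. Leave the three lidded glass jars standing where they are.

Things in the scene. Friction and masses are not known exactly. Their poses are not given: they have to be found in the camera images.
- tube: Clear glass specimen tube, closed at one end, 110 mm long, 46 mm outside and 38 mm inside diameter, about 160 g. Origin on its axis at mid-length; its x axis points along the tube to the open mouth. It starts lying level in the cradle, axis 80 mm above the table, mouth pointing away from the robot (yaw -0.25 to 0.55 rad). Seated on the peg its x axis points straight down.
- tube_mouth (a point): Centre of the tube's open rim, 55 mm from its origin along its x axis.
- cradle: Fixed grey cradle, foot 130 x 60 mm, with two 8 mm thick V saddles 43 mm either side of its middle, no higher than 12 mm below the tube's axis; between them the tube's sides are free. Origin at the centre of its underside, x along the tube. A gripper leaning 45 degrees towards the mouth, some 40 mm from the closed end, turns the tube mouth down by half a turn about its own pointing axis.
- stand: Fixed round steel drying stand, foot 148 mm across; origin at the centre of its underside on the peg's axis, z up. Its yaw varies. The upright white peg is 26 mm thick with a tapered tip.
- peg_foot (a point): On the peg's axis at the top of the flat shoulder (72 mm across) on which the tube's rim sits, 45 mm above the table.
- peg_tip (a point): Tip of the peg, 111 mm above the table, 66 mm above the shoulder.
- lever: Steel lever under the shoulder, swinging level about the peg's axis. Origin on that axis at table height; the bar points along its own -y axis, top 33 mm above the table (a brass plunger 95 mm out rises to 42 mm). It rests on a stop and turns counter-clockwise from above (about +z), 1.25 rad to the far stop. The teeth do not hold it: its spring throws it back.
- lever_knob (a point): Middle of the upright round black knob on the lever's end, 18 mm thick, 40 to 78 mm above the table; this point is 60 mm up, 130 mm from the peg's axis. Push it on its clockwise side. The spring resists with 2.7 N there at rest, 2.7 N more per rad; each tooth adds some 5 N as it is met, past its crest takes off some 2 N, then lets go: one click.
- quadrant: Fixed aluminium arc under the lever with five round teeth 0.18 rad apart (23 mm at the knob). Set at another angle each time: the first crest is 0.09 to 0.39 rad from rest; a tooth is felt from 0.065 rad before its crest to 0.065 after. Origin on the peg's axis at table height; its -y axis points to mid-notch between teeth three and four, where the lever belongs, x the way the lever advances.
- jar_tall: Bystander: lidded glass jar, 90 mm wide, 175 mm tall with its knob; origin at the centre of its underside.
- jar_small: Bystander: lidded glass jar, 66 mm wide, 118 mm tall with its knob; origin at the centre of its underside.
- jar_wide: Bystander: lidded glass jar, 110 mm wide, 143 mm tall with its knob; origin at the centre of its underside.
Mind the look-alikes: they are no part of the job. Of the things that look like the quadrant, the middle-sized one is meant.

How it is judged:
On the way, in this order (a step that is already met when the one before it is completed fails the run):
1. the tube stands mouth down on the peg, its rim on the shoulder, let go (horizontal distance between tube_mouth and peg_foot below 0.01 m and z of tube_mouth in the frame of peg_foot between -0.004 and 0.004 m and angle between tube's own x axis and vertical above 3.02 rad and contact force between the fingers and tube below 0.1 N), for 0.2 s.
2. the lever is held in the notch after the third tooth (x of lever_knob in the frame of quadrant between -0.0098 and 0.0084 m and contact force between any of the fingers, the arm and lever above 1 N), for 0.2 s.
At the end, for the whole second after the job is handed in: Tube mouth down on the peg, upright within 0.12 rad, rim within 4 mm of the shoulder and 10 mm of the axis, untouched; the hand presses the lever with 1 to 25 N and keeps it still between the third and fourth teeth (knob 9.8 mm before to 8.4 mm beyond mid-notch) (all of step 1 and all of step 2 and angular speed of lever below 0.1 rad/s and contact force between each of the fingers, the arm and lever below 25 N); the arm keeps its last pose, push and grip.
It fails at once if the lever passes a fourth tooth (x of lever_knob in the frame of quadrant above 0.0117 m).
It fails at once if a lidded jar is tipped or shifted by more than 30 mm (distance of any of jar_tall, jar_small, jar_wide from where it was at the start of the episode above 0.03 m or angle between any of jar_tall, jar_small, jar_wide's own z axis and vertical above 0.3 rad).
It also fails if it takes over 72 s, if anything falls off the work surface, if the arm or the gripper's body presses on something with over 40 N, if the wrist force passes 120 N, or if a joint passes its speed limit or range.

### The arm

A 7-joint arm with a two-finger parallel gripper is mounted at the origin on the work surface. World frame = base frame: x ahead of the robot, y to its left, z up, the work surface at z = 0. Lengths are in m, angles in rad, forces in N, time in s.
With the tool pointing down it reaches from about 0.4 to 0.85 m from the base axis. Payload 6.9 kg.
Tool frame: the origin (TCP) lies at the centre of the arm's flange, where the gripper is bolted on; the fingertips stand 173 mm ahead of it and the grasp point (between the pads) lies 155 mm ahead of it; z points along the fingers, y is the direction in which the jaws open and shut (so a half turn about z gives the same grasp; the last joint's range is limited). The gripper opens to 85 mm and grips with 20 to 120 N. Pads are 22 mm wide; open, the fingers measure 114 mm over their backs; the gripper's body (76 mm by 85 mm) begins 54 mm behind the grasp point. The pads swing forward as they close: fully open they stand 13 mm farther back than shut.
Start: joints at [1.456, 0.507, -0.238, 1.5, 0.126, 1.149, -0.155], TCP at [0.137, -0.61, 0.405] pointing down, gripper open.
Joint ranges: [-3.08, 3.08], [-0.24, 2.05], [-1.43, 1.35], [0, 2.5], [-1.52, 4.66], [0.17, 1.96], [-2.89, 2.89]. Speed limits (rad/s): [2.39, 2.39, 3.14, 3.14, 3.14, 3.14, 3.14].

### API

Orientations are given as a rotation vector (axis times angle).
In Python, from workcell import ctrl, imaging, order gives the robot as it stands.
- The arm moves only by the tool send_rows, never from a script. Its argument "targets" is a list of rows, each an object with "claw": the closure, from 0 (fully open) to 1 (shut); "translation": the shift along the tool's x, y, z in units of 150 mm (1.0 is 150 mm), a list of three; "spin": the turn about the tool's z in units of 90 degrees (1.0 is 90 degrees). In form: [{"claw": claw, "translation": [x, y, z], "spin": spin}, ...]. A call has 1 to 5 rows; each row is the pose to reach, as a shift and turn from the pose commanded when the call began, along the tool's axes at that moment; what a row does not reach only later rows make up. A row lasts 1/12 s, in which the tool goes at most 41.7 mm and 7.16 degrees, less where a joint would pass 70% of its speed; a pose out of reach is approached as far as the arm can. A call with a number of a shift or a turn outside -1 to 1 is refused whole. A call with a gripper value outside its range is refused whole. The fingers move at their own pace and stop on an object; the grip force is fixed at half the most. Time passes only in rows, so rows that repeat a pose let the fingers close. It gives the time, the measured TCP pose, the force and the opening at its end, in the units of the state.
- ctrl.sense(): the state, without advancing time (a new reading comes with each control period).
- imaging.camera(name): name is "side" or "top"; returns the picture (420x560x3 uint8, red, green, blue); there is no depth.
- imaging.camera_params(name): a dict with "fx", "fy", "cx", "cy" (pixels), "k1" (the pictures are not rectified: a ray, as slopes to the right and down, at radius r is drawn at 1 + k1 r^2 times it, then the intrinsics apply), "rvec" (rotation vector, rad) and "tvec" (3), from world to camera coordinates, as OpenCV has them. Camera axes: x right, y down, z forward; pixel columns grow to the right and rows downward; lengths in m; the calibration is good to about 2 mm. A picture is of the moment at which its call begins. camera_params takes no time and is no camera call.
- order.hand_in(): hands the job in, once; it reports no verdict.
Trained networks look in the newest picture that a camera, given by its name, has taken for a name from the list of things; names that differ only in an ending like _2 or _b are one class to them, and where a whole thing is asked for, a point or a joint stands for the part that bears it (a point fixed in the world has none). Each returns a list of dicts, best first, with "p" (0 to 1); they miss things now and then, are a little off and sometimes report something else, mostly with a low value. They report only what shows in the picture. A call takes as long as a camera call. They do not tell look-alikes from the thing itself.
- imaging.boxes_of(camera, query): "location" ([x, y, z] in m, in world coordinates, good to about 4 mm: the middle of the surface that is visible of it).
- imaging.outline_of(camera, query): "region" (420x560 bool, what is visible of it).
- imaging.mark_of(camera, query): "location" ([x, y, z] in m, in world coordinates, good to about 4 mm: a listed point, or the origin of a listed thing).
The state is a dict: "t": time; "joint_positions": joint angles; "joint_vel": joint speeds; "joint_torque": joint torques, N m; "tool_pos": TCP position; "tool_rot": TCP orientation; "contact_force": force on the tool from outside, world axes, zero at the start; "wrist_torque": the same for the moment, N m; "grip_width": opening from 0.0 (shut) to 1.0 (fully open).
Only numpy, scipy, OpenCV 4.12 (cv2) and the standard library are available. Lean on these libraries where they do the work, as an engineer would, in place of code of your own. Each camera call takes 0.05 s, during which the arm holds its last target. There are 200 camera calls.

## Working session

There is one attempt and no reset: what is moved stays moved. The work goes in short steps, Python scripts to look and compute and a tool call to move; the robot and the scene stay as the last step left them, time stands still between calls to the robot, and variables do not carry over. Pictures are saved under pics/ and viewed, about 8 in all and at most 12, crops included, and the job is handed in when it is done.

Besides the shell and the picture viewer there is one more tool, called after ">>>" by a JSON object that holds its "op" and its "data", one argument or row to a line. send_rows: Moves the arm, as the interface text tells. Its arguments: {"type":"object","properties":{"targets":{"type":"array","items":{"type":"object","properties":{"claw":{"type":"number"},"translation":{"type":"array","items":{"type":"number"}},"spin":{"type":"number"}}}}},"required":["targets"]}

```bash
ls; mkdir -p pics; python3 - <<'E'
from workcell import ctrl, imaging, order
import cv2, numpy as np
s=ctrl.sense(); print({k:np.round(v,3).tolist() for k,v in s.items()})
for c in ("side","top"):
    im=imaging.camera(c); cv2.imwrite(f"pics/{c}0.png",im[:,:,::-1])
    p=imaging.camera_params(c); print(c,{k:np.round(v,4).tolist() for k,v in p.items()})
    for q in ["tube","tube_mouth","cradle","stand","peg_foot","peg_tip","lever","lever_knob","quadrant","jar_tall","jar_small","jar_wide"]:
        print(c,q,[(np.round(d["location"],3).tolist(),round(d["p"],2)) for d in imaging.mark_of(c,q)])
E
```

```text
pics
{'t': 0.0, 'joint_positions': [1.455, 0.508, -0.238, 1.501, 0.126, 1.149, -0.155], 'joint_vel': [0.001, 0.003, -0.001, 0.001, 0.001, -0.002, 0.001], 'joint_torque': [-0.0, -62.059, -2.186, -24.965, 0.013, 0.012, -0.0], 'tool_pos': [0.137, -0.61, 0.404], 'tool_rot': [-3.121, -0.346, 0.0], 'contact_force': [0.317, -0.342, -0.717], 'wrist_torque': [-0.002, -0.002, -0.042], 'grip_width': 1.0}
side {'fx': 456.837, 'fy': 456.837, 'cx': 276.558, 'cy': 213.2522, 'k1': -0.0068, 'rvec': [0.2618, -2.706, 1.4023], 'tvec': [0.5451, 0.1137, 1.0534]}
side tube [([0.579, 0.207, 0.083], 0.85)]
side tube_mouth [([0.641, 0.21, 0.08], 0.91)]
side cradle [([0.585, 0.209, 0.001], 0.65)]
side stand [([0.585, -0.083, 0.005], 0.97)]
side peg_foot [([0.583, -0.087, 0.049], 0.73)]
side peg_tip [([0.589, -0.084, 0.11], 0.59)]
side lever []
side lever_knob [([0.511, -0.191, 0.058], 0.71)]
side quadrant [([0.426, -0.016, 0.003], 0.66)]
side jar_tall [([0.625, 0.391, 0.002], 0.55)]
side jar_small [([0.709, 0.071, 0.001], 0.77)]
side jar_wide [([0.672, -0.403, -0.002], 0.63)]
top {'fx': 453.714, 'fy': 453.714, 'cx': 284.1717, 'cy': 204.5405, 'k1': -0.1169, 'rvec': [2.2049, -2.1913, 0.0783], 'tvec': [-0.0044, 0.5418, 1.2987]}
top tube [([0.581, 0.211, 0.079], 0.98), ([0.639, 0.213, 0.084], 0.7)]
top tube_mouth [([0.639, 0.213, 0.084], 0.75)]
top cradle [([0.585, 0.208, -0.002], 0.59), ([0.642, 0.209, 0.084], 0.19)]
top stand [([0.708, 0.07, 0.0], 0.66), ([0.583, -0.086, 0.004], 0.61)]
top peg_foot [([0.585, -0.078, 0.048], 0.87)]
top peg_tip [([0.582, -0.077, 0.111], 0.9)]
top lever []
top lever_knob [([0.517, -0.188, 0.058], 0.72)]
top quadrant [([0.425, -0.013, 0.003], 0.7), ([0.581, 0.216, 0.078], 0.49)]
top jar_tall [([0.622, 0.385, -0.001], 0.85), ([0.585, -0.08, 0.109], 0.22)]
top jar_small [([0.709, 0.073, -0.001], 0.86)]
top jar_wide [([0.669, -0.395, -0.0], 0.85)]
```

View pics/top0.png

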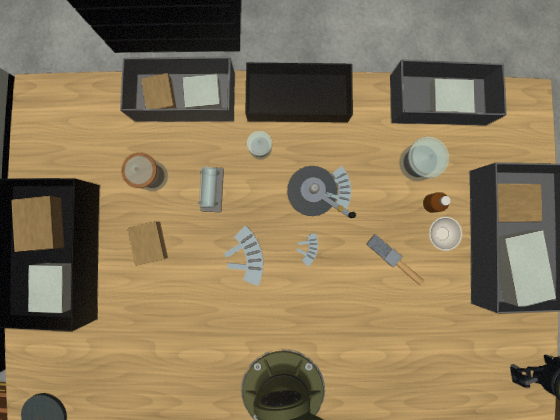

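View pics/side0.png

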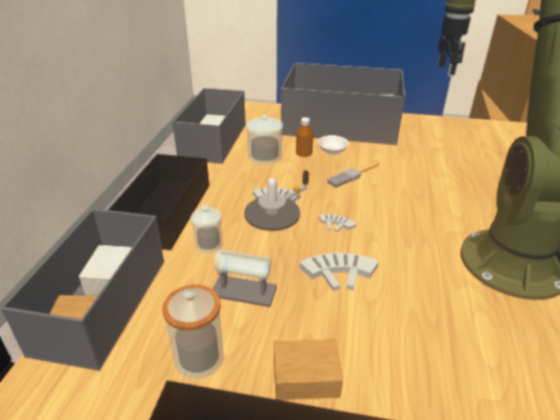

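The top picture shows the tube in its cradle at (212,188) with the mouth up (+x), and the stand at (313,190) with the lever knob at (351,214). There are three quadrant look-alikes: large (246,256), small (309,249) and middle-sized (341,188). The middle-sized one, under the lever, is the right one. The glass look-alikes are the jars at (140,170), (259,143) and (428,157). I'll check the choice in one close crop.

View pics/crop0.png

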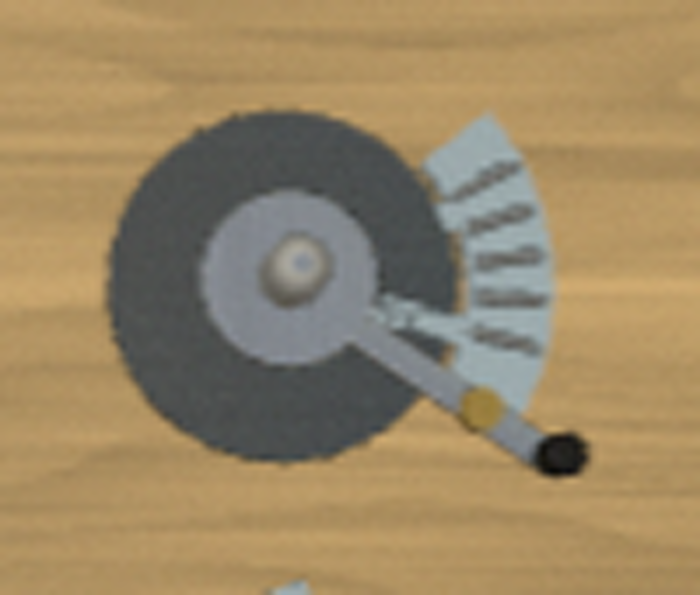

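>>> {"op": "send_rows", "data": {
  "targets": [
    {"claw": 0,"translation": [0.19,-0.2,0],"spin": 0},
    {"claw": 0,"translation": [0.38,-0.4,0],"spin": 0},
    {"claw": 0,"translation": [0.57,-0.6,0],"spin": 0},
    {"claw": 0,"translation": [0.76,-0.8,0],"spin": 0},
    {"claw": 0,"translation": [0.95,-1,0],"spin": 0}
  ]
}}

```text
t: 1.92
tool_pos: [0.2436, -0.4305, 0.4048]
tool_rot: [3.122, 0.345, 0.0]
contact_force: [1.6, 0.7, 0.3]
grip_width: 0.998
```

>>> {"op": "send_rows", "data": {
  "targets": [
    {"claw": 0,"translation": [0.19,-0.2,0],"spin": 0},
    {"claw": 0,"translation": [0.38,-0.4,0],"spin": 0},
    {"claw": 0,"translation": [0.57,-0.6,0],"spin": 0},
    {"claw": 0,"translation": [0.76,-0.8,0],"spin": 0},
    {"claw": 0,"translation": [0.95,-1,0],"spin": 0}
  ]
}}

```text
t: 2.33
tool_pos: [0.3498, -0.2528, 0.4051]
tool_rot: [3.122, 0.346, 0.001]
contact_force: [1.1, -0.7, 0.1]
grip_width: 1.001
```

```bash
python3 - <<'E'
from h import *
c=np.array([0.584,-0.082])
t=np.array([[505,340],[510,299],[508,260],[502,219],[485,180]])/7+[272,150]
ctr=back("top",np.array([[298,264]])/7+[272,150],.108)[0]; sh=back("top",np.array([[289,278]])/7+[272,150],.045)[0]; ft=back("top",np.array([[282,286]])/7+[272,150],.01)[0]
kn=back("top",np.array([[562,453]])/7+[272,150],.078)[0]
print("peg",ctr,sh,ft,"knob",kn)
c=np.mean([ctr[:2],sh[:2]],0)
for z in (.01,.02):
    v=back("top",t,z)[:,:2]-c; print(z,np.hypot(*v.T).round(3),np.arctan2(v[:,1],v[:,0]).round(3))
v=kn[:2]-c; print(np.hypot(*v),np.arctan2(v[1],v[0]))
s,p,M=st(); print(s["t"],p.round(3),np.round(s["joint_positions"],3)); print(M.round(3))
E
```

```text
peg [ 0.58256519 -0.08180941  0.108     ] [ 0.58288553 -0.0831944   0.045     ] [ 0.58272287 -0.08297487  0.01      ] knob [ 0.51122853 -0.18905949  0.078     ]
0.01 [0.096 0.096 0.096 0.097 0.097] [-1.8   -1.62  -1.449 -1.269 -1.085]
0.02 [0.095 0.095 0.094 0.095 0.095] [-1.811 -1.63  -1.458 -1.276 -1.09 ]
0.12832114088397314 -2.1617715211166217
2.3333 [ 0.35  -0.253  0.405] [ 0.887  0.217 -0.393  1.972  0.101  0.969 -0.904]
[[ 0.976  0.219  0.001]
 [ 0.219 -0.976 -0.001]
 [ 0.001  0.001 -1.   ]]
```

>>> {"op": "send_rows", "data": {
  "targets": [
    {"claw": 0,"translation": [0.19,-0.2,0],"spin": 0},
    {"claw": 0,"translation": [0.38,-0.4,0],"spin": 0},
    {"claw": 0,"translation": [0.57,-0.6,0],"spin": 0},
    {"claw": 0,"translation": [0.76,-0.8,0],"spin": 0.07},
    {"claw": 0,"translation": [0.95,-1,0],"spin": 0.14}
  ]
}}

```text
t: 2.75
tool_pos: [0.4511, -0.084, 0.405]
tool_rot: [3.141, 0.023, 0.001]
contact_force: [-0.0, -1.7, -0.4]
grip_width: 1.003
```

>>> {"op": "send_rows", "data": {
  "targets": [
    {"claw": 0,"translation": [0.2,-0.2,-0.2],"spin": 0},
    {"claw": 0,"translation": [0.4,-0.4,-0.4],"spin": 0},
    {"claw": 0,"translation": [0.6,-0.5,-0.6],"spin": 0},
    {"claw": 0,"translation": [0.8,-0.5,-0.8],"spin": 0},
    {"claw": 0,"translation": [0.9,-0.5,-1],"spin": 0}
  ]
}}

```text
t: 3.17
tool_pos: [0.5773, -0.0076, 0.5441]
tool_rot: [-3.141, -0.033, 0.001]
contact_force: [1.1, 0.6, 1.3]
grip_width: 1.001
```

>>> {"op": "send_rows", "data": {
  "targets": [
    {"claw": 0,"translation": [0.2,0,-0.2],"spin": 0},
    {"claw": 0,"translation": [0.4,0,-0.4],"spin": 0},
    {"claw": 0,"translation": [0.6,0,-0.6],"spin": 0},
    {"claw": 0,"translation": [0.8,0,-0.8],"spin": 0},
    {"claw": 0,"translation": [1,0,-1],"spin": 0}
  ]
}}

```text
t: 3.58
tool_pos: [0.6955, -0.0098, 0.6554]
tool_rot: [-3.129, -0.024, 0.006]
contact_force: [0.9, -0.1, -1.2]
grip_width: 0.999
```

```bash
python3 - <<'E'
from h import *
s,p,M=st(); print(s["t"],p.round(3),np.round(s["joint_positions"],3)); print(M.round(3))
E
```

```text
3.5833 [ 0.695 -0.01   0.655] [ 0.068  0.623 -0.273  0.611  0.154  1.923 -1.658]
[[ 1.     0.015 -0.004]
 [ 0.015 -1.     0.012]
 [-0.004 -0.013 -1.   ]]
```

>>> {"op": "send_rows", "data": {
  "targets": [
    {"claw": 0,"translation": [0.2,0,-0.2],"spin": 0},
    {"claw": 0,"translation": [0.4,0,-0.4],"spin": 0},
    {"claw": 0,"translation": [0.6,0,-0.6],"spin": 0},
    {"claw": 0,"translation": [0.8,0,-0.8],"spin": 0},
    {"claw": 0,"translation": [1,0,-1],"spin": 0}
  ]
}}

```text
t: 4.0
tool_pos: [0.7122, -0.0108, 0.6694]
tool_rot: [-3.132, -0.014, -0.049]
contact_force: [0.1, 0.8, 0.7]
grip_width: 1.001
```

```bash
python3 - <<'E'
from h import *
s,p,M=st(); print(s["t"],p.round(3),np.round(s["joint_positions"],3)); print(M.round(3))
E
```

```text
4.0 [ 0.712 -0.011  0.669] [-0.044  0.67   0.11   0.479 -0.085  1.963 -1.554]
[[ 0.999  0.009  0.031]
 [ 0.009 -1.     0.009]
 [ 0.031 -0.009 -0.999]]
```

>>> {"op": "send_rows", "data": {
  "targets": [
    {"claw": 0,"translation": [0,0,-0.4],"spin": 0},
    {"claw": 0,"translation": [0,0,-0.7],"spin": 0},
    {"claw": 0,"translation": [0,0,-1],"spin": 0},
    {"claw": 0,"translation": [0,0,-1],"spin": 0},
    {"claw": 0,"translation": [0,0,-1],"spin": 0}
  ]
}}

```text
t: 4.42
tool_pos: [0.6475, -0.0112, 0.7301]
tool_rot: [-3.131, -0.015, -0.119]
contact_force: [0.6, -0.1, 0.1]
grip_width: 0.999
```

```bash
python3 - <<'E'
from h import *
s,p,M=st(); print(s["t"],p.round(3),np.round(s["joint_positions"],3)); print(M.round(3))
E
```

```text
4.4167 [ 0.648 -0.011  0.73 ] [-0.054  0.533  0.11   0.572 -0.073  1.963 -1.553]
[[ 0.997  0.01   0.076]
 [ 0.009 -1.     0.009]
 [ 0.076 -0.008 -0.997]]
```

>>> {"op": "send_rows", "data": {
  "targets": [
    {"claw": 0,"translation": [0,0,-1],"spin": 0},
    {"claw": 0,"translation": [0,0,-1],"spin": 0},
    {"claw": 0,"translation": [0,0,-1],"spin": 0},
    {"claw": 0,"translation": [0,0,-1],"spin": 0},
    {"claw": 0,"translation": [0,0,-1],"spin": 0}
  ]
}}

```text
t: 4.83
tool_pos: [0.5862, -0.011, 0.776]
tool_rot: [-3.129, -0.013, -0.183]
contact_force: [-1.2, -0.5, -0.6]
grip_width: 1.001
```

>>> {"op": "send_rows", "data": {
  "targets": [
    {"claw": 0,"translation": [1,0,0],"spin": 0},
    {"claw": 0,"translation": [1,0,0],"spin": 0},
    {"claw": 0,"translation": [1,0,0],"spin": 0},
    {"claw": 0,"translation": [1,0,0],"spin": 0},
    {"claw": 0,"translation": [1,0,0],"spin": 0}
  ]
}}

```text
t: 5.25
tool_pos: [0.6835, -0.009, 0.7329]
tool_rot: [-3.127, -0.012, -0.233]
contact_force: [0.5, 0.0, -0.3]
grip_width: 1.002
```

>>> {"op": "send_rows", "data": {
  "targets": [
    {"claw": 0,"translation": [0,0,0.5],"spin": 0},
    {"claw": 0,"translation": [0,0,0.5],"spin": 0},
    {"claw": 0,"translation": [0,0,0.5],"spin": 0}
  ]
}}

```text
t: 5.5
tool_pos: [0.6921, -0.0089, 0.6487]
tool_rot: [-3.129, -0.01, -0.198]
contact_force: [0.1, -0.1, -5.1]
grip_width: 1.004
```

```bash
python3 - <<'E'
from h import *
s,p,M=st(); print(s["t"],p.round(3),np.round(s["joint_positions"],3)); print(M.round(3))
E
```

```text
5.5 [ 0.692 -0.009  0.649] [-0.076  0.545  0.137  0.782 -0.083  1.692 -1.543]
[[ 0.992  0.007  0.126]
 [ 0.006 -1.     0.007]
 [ 0.126 -0.006 -0.992]]
```

>>> {"op": "send_rows", "data": {
  "targets": [
    {"claw": 0,"translation": [0,0,-1],"spin": 0},
    {"claw": 0,"translation": [0,0,-1],"spin": 0},
    {"claw": 0,"translation": [0,0,-1],"spin": 0},
    {"claw": 0,"translation": [0,0,-1],"spin": 0},
    {"claw": 0,"translation": [0,0,-1],"spin": 0}
  ]
}}

```text
t: 5.92
tool_pos: [0.6388, -0.0094, 0.7809]
tool_rot: [-3.12, -0.012, -0.323]
contact_force: [-1.0, 0.2, 0.5]
grip_width: 0.999
```

>>> {"op": "send_rows", "data": {
  "targets": [
    {"claw": 0,"translation": [1,0,0],"spin": 0},
    {"claw": 0,"translation": [1,0,0],"spin": 0},
    {"claw": 0,"translation": [1,0,0],"spin": 0},
    {"claw": 0,"translation": [1,0,0],"spin": 0},
    {"claw": 0,"translation": [1,0,0],"spin": 0}
  ]
}}

```text
t: 6.33
tool_pos: [0.716, -0.0074, 0.735]
tool_rot: [-3.116, -0.011, -0.355]
contact_force: [-0.7, -0.5, -0.5]
grip_width: 1.0
```

>>> {"op": "send_rows", "data": {
  "targets": [
    {"claw": 0,"translation": [1,0,-1],"spin": 0},
    {"claw": 0,"translation": [1,0,-1],"spin": 0},
    {"claw": 0,"translation": [1,0,-1],"spin": 0},
    {"claw": 0,"translation": [1,0,-1],"spin": 0},
    {"claw": 0,"translation": [1,0,-1],"spin": 0}
  ]
}}

```text
t: 6.75
tool_pos: [0.6976, -0.0064, 0.7632]
tool_rot: [-3.108, -0.011, -0.424]
contact_force: [-0.8, 0.3, -0.6]
grip_width: 1.0
```

```bash
python3 - <<'E'
from h import *
s,p,M=st(); print(s["t"],p.round(3),np.round(s["joint_positions"],3)); print(M.round(3))
E
```

```text
6.75 [ 0.698 -0.006  0.763] [-0.055  0.649  0.191  0.261 -0.155  1.964 -1.56 ]
[[ 0.964  0.008  0.268]
 [ 0.006 -1.     0.006]
 [ 0.268 -0.004 -0.964]]
```

>>> {"op": "send_rows", "data": {
  "targets": [
    {"claw": 0,"translation": [0,0,-1],"spin": 0},
    {"claw": 0,"translation": [0,0,-1],"spin": 0},
    {"claw": 0,"translation": [0,0,-1],"spin": 0},
    {"claw": 0,"translation": [0,0,-1],"spin": 0},
    {"claw": 0,"translation": [0,0,-1],"spin": 0}
  ]
}}

```text
t: 7.17
tool_pos: [0.6134, -0.0066, 0.8289]
tool_rot: [-3.099, -0.011, -0.488]
contact_force: [-0.3, 0.2, 0.6]
grip_width: 1.001
```

>>> {"op": "send_rows", "data": {
  "targets": [
    {"claw": 0,"translation": [1,0,-1],"spin": 0},
    {"claw": 0,"translation": [1,0,-1],"spin": 0},
    {"claw": 0,"translation": [1,0,-1],"spin": 0},
    {"claw": 0,"translation": [1,0,-1],"spin": 0},
    {"claw": 0,"translation": [1,0,-1],"spin": 0}
  ]
}}

```text
t: 7.58
tool_pos: [0.6094, -0.0054, 0.8413]
tool_rot: [-3.091, -0.011, -0.54]
contact_force: [-0.2, -0.2, 0.0]
grip_width: 1.001
```

>>> {"op": "send_rows", "data": {
  "targets": [
    {"claw": 0,"translation": [1,0,-1],"spin": 0},
    {"claw": 0,"translation": [1,0,-1],"spin": 0},
    {"claw": 0,"translation": [1,0,-1],"spin": 0},
    {"claw": 0,"translation": [1,0,-1],"spin": 0},
    {"claw": 0,"translation": [1,0,-1],"spin": 0}
  ]
}}

```text
t: 8.0
tool_pos: [0.5979, -0.0046, 0.8593]
tool_rot: [-3.079, -0.01, -0.604]
contact_force: [-1.5, -0.4, -0.0]
grip_width: 1.001
```

>>> {"op": "send_rows", "data": {
  "targets": [
    {"claw": 0,"translation": [1,0,0],"spin": 0},
    {"claw": 0,"translation": [1,0,0],"spin": 0},
    {"claw": 0,"translation": [1,0,0],"spin": 0},
    {"claw": 0,"translation": [1,0,0],"spin": 0},
    {"claw": 0,"translation": [1,0,0],"spin": 0}
  ]
}}

```text
t: 8.42
tool_pos: [0.6623, -0.0034, 0.8313]
tool_rot: [-3.069, -0.01, -0.655]
contact_force: [0.0, 0.1, 0.4]
grip_width: 1.002
```

```bash
python3 - <<'E'
from h import *
s,p,M=st(); print(s["t"],p.round(3),np.round(s["joint_positions"],3)); print(M.round(3))
E
```

```text
8.4167 [ 0.662 -0.003  0.831] [-0.063  0.602  0.289  0.16  -0.244  1.963 -1.565]
[[ 0.913  0.007  0.408]
 [ 0.005 -1.     0.005]
 [ 0.408 -0.002 -0.913]]
```

>>> {"op": "send_rows", "data": {
  "targets": [
    {"claw": 0,"translation": [0.5,0,-1],"spin": 0},
    {"claw": 0,"translation": [0.5,0,-1],"spin": 0},
    {"claw": 0,"translation": [0.5,0,-1],"spin": 0},
    {"claw": 0,"translation": [0.5,0,-1],"spin": 0},
    {"claw": 0,"translation": [0.5,0,-1],"spin": 0}
  ]
}}

```text
t: 8.83
tool_pos: [0.603, -0.0032, 0.8781]
tool_rot: [-3.054, -0.01, -0.72]
contact_force: [0.3, 0.2, -0.8]
grip_width: 1.001
```

>>> {"op": "send_rows", "data": {
  "targets": [
    {"claw": 0,"translation": [1,0,-1],"spin": 0},
    {"claw": 0,"translation": [1,0,-1],"spin": 0},
    {"claw": 0,"translation": [1,0,-1],"spin": 0},
    {"claw": 0,"translation": [1,0,-1],"spin": 0},
    {"claw": 0,"translation": [1,0,-1],"spin": 0}
  ]
}}

```text
t: 9.25
tool_pos: [0.5813, -0.0026, 0.8982]
tool_rot: [-3.041, -0.01, -0.772]
contact_force: [0.3, -0.5, -1.5]
grip_width: 0.998
```

>>> {"op": "send_rows", "data": {
  "targets": [
    {"claw": 0,"translation": [1,0,-1],"spin": 0},
    {"claw": 0,"translation": [1,0,-1],"spin": 0},
    {"claw": 0,"translation": [1,0,-1],"spin": 0},
    {"claw": 0,"translation": [1,0,-1],"spin": 0},
    {"claw": 0,"translation": [1,0,-1],"spin": 0}
  ]
}}

```text
t: 9.67
tool_pos: [0.5566, -0.0022, 0.9195]
tool_rot: [-3.026, -0.01, -0.83]
contact_force: [-0.5, 0.7, 0.2]
grip_width: 1.0
```

>>> {"op": "send_rows", "data": {
  "targets": [
    {"claw": 0,"translation": [1,0,-1],"spin": 0},
    {"claw": 0,"translation": [1,0,-1],"spin": 0},
    {"claw": 0,"translation": [1,0,-1],"spin": 0},
    {"claw": 0,"translation": [1,0,-1],"spin": 0},
    {"claw": 0,"translation": [1,0,-1],"spin": 0}
  ]
}}

```text
t: 10.08
tool_pos: [0.5313, -0.0018, 0.9397]
tool_rot: [-3.01, -0.009, -0.886]
contact_force: [0.8, -0.2, -0.3]
grip_width: 0.999
```

```bash
python3 - <<'E'
from h import *
s,p,M=st(); print(s["t"],p.round(3),np.round(s["joint_positions"],3)); print(M.round(3))
E
```

```text
10.0833 [ 0.531 -0.002  0.94 ] [-0.1    0.384  0.26   0.227 -0.176  1.964 -1.567]
[[ 0.841  0.007  0.542]
 [ 0.005 -1.     0.005]
 [ 0.542 -0.002 -0.841]]
```

>>> {"op": "send_rows", "data": {
  "targets": [
    {"claw": 0,"translation": [1,0,-0.3],"spin": 0},
    {"claw": 0,"translation": [1,0,-0.3],"spin": 0},
    {"claw": 0,"translation": [1,0,-0.3],"spin": 0},
    {"claw": 0,"translation": [1,0,-0.3],"spin": 0},
    {"claw": 0,"translation": [1,0,-0.3],"spin": 0}
  ]
}}

```text
t: 10.5
tool_pos: [0.5603, -0.0012, 0.9353]
tool_rot: [-2.995, -0.009, -0.936]
contact_force: [0.4, -0.2, -0.2]
grip_width: 1.0
```

>>> {"op": "send_rows", "data": {
  "targets": [
    {"claw": 0,"translation": [1,0,-0.3],"spin": 0},
    {"claw": 0,"translation": [1,0,-0.3],"spin": 0},
    {"claw": 0,"translation": [1,0,-0.3],"spin": 0},
    {"claw": 0,"translation": [1,0,-0.3],"spin": 0},
    {"claw": 0,"translation": [1,0,-0.3],"spin": 0}
  ]
}}

```text
t: 10.92
tool_pos: [0.5778, -0.0007, 0.9341]
tool_rot: [-2.979, -0.009, -0.988]
contact_force: [-0.3, -0.4, -0.8]
grip_width: 1.003
```

>>> {"op": "send_rows", "data": {
  "targets": [
    {"claw": 0,"translation": [1,0,-1],"spin": 0},
    {"claw": 0,"translation": [1,0,-1],"spin": 0},
    {"claw": 0,"translation": [1,0,-1],"spin": 0},
    {"claw": 0,"translation": [1,0,-1],"spin": 0},
    {"claw": 0,"translation": [1,0,-1],"spin": 0}
  ]
}}

```text
t: 11.33
tool_pos: [0.5324, -0.0006, 0.9644]
tool_rot: [-2.96, -0.009, -1.045]
contact_force: [0.4, 0.6, 0.4]
grip_width: 1.002
```

>>> {"op": "send_rows", "data": {
  "targets": [
    {"claw": 0,"translation": [1,0,-1],"spin": 0},
    {"claw": 0,"translation": [1,0,-1],"spin": 0},
    {"claw": 0,"translation": [1,0,-1],"spin": 0},
    {"claw": 0,"translation": [1,0,-1],"spin": 0},
    {"claw": 0,"translation": [1,0,-1],"spin": 0}
  ]
}}

```text
t: 11.75
tool_pos: [0.4926, -0.0005, 0.9881]
tool_rot: [-2.941, -0.009, -1.097]
contact_force: [-0.5, 0.2, 0.7]
grip_width: 1.003
```

```bash
python3 - <<'E'
from h import *
s,p,M=st(); print(s["t"],p.round(3),np.round(s["joint_positions"],3)); print(M.round(3),np.degrees(np.arccos(-M[2,2])))
E
```

```text
11.75 [ 0.493 -0.001  0.988] [-0.105  0.364  0.439  0.108 -0.349  1.964 -1.57 ]
[[ 0.756  0.006  0.655]
 [ 0.004 -1.     0.005]
 [ 0.655 -0.001 -0.756]] 40.91293589919058
```

>>> {"op": "send_rows", "data": {
  "targets": [
    {"claw": 0,"translation": [1,0,-0.5],"spin": 0},
    {"claw": 0,"translation": [1,0,-0.5],"spin": 0},
    {"claw": 0,"translation": [1,0,-0.5],"spin": 0},
    {"claw": 0,"translation": [1,0,-0.5],"spin": 0},
    {"claw": 0,"translation": [1,0,-0.5],"spin": 0}
  ]
}}

```text
t: 12.17
tool_pos: [0.4931, -0.0002, 0.9946]
tool_rot: [-2.923, -0.008, -1.144]
contact_force: [0.5, -0.5, 0.1]
grip_width: 0.999
```

>>> {"op": "send_rows", "data": {
  "targets": [
    {"claw": 0,"translation": [1,0,-1],"spin": 0},
    {"claw": 0,"translation": [1,0,-1],"spin": 0},
    {"claw": 0,"translation": [1,0,-1],"spin": 0},
    {"claw": 0,"translation": [1,0,-1],"spin": 0},
    {"claw": 0,"translation": [1,0,-1],"spin": 0}
  ]
}}

```text
t: 12.58
tool_pos: [0.449, -0.0003, 1.0171]
tool_rot: [-2.903, -0.008, -1.195]
contact_force: [-1.1, 0.1, 0.4]
grip_width: 1.001
```

>>> {"op": "send_rows", "data": {
  "targets": [
    {"claw": 0,"translation": [-0.25,0,0.25],"spin": 0},
    {"claw": 0,"translation": [-0.5,0,0.5],"spin": 0},
    {"claw": 0,"translation": [-0.75,0,0.75],"spin": 0},
    {"claw": 0,"translation": [-0.95,0,0.95],"spin": 0},
    {"claw": 0,"translation": [-1,0,1],"spin": 0}
  ]
}}

```text
t: 13.0
tool_pos: [0.4499, 0.0019, 0.8988]
tool_rot: [-2.902, -0.01, -1.195]
contact_force: [1.0, -1.6, 0.9]
grip_width: 0.997
```

```bash
python3 - <<'E'
from h import *
s,p,M=st(); print(s["t"],p.round(3),np.round(s["joint_positions"],3)); print(M.round(3),np.degrees(np.arccos(-M[2,2])))
E
```

```text
13.0 [0.45  0.002 0.899] [-0.726 -0.012  0.633  1.002  0.067  1.37  -1.641]
[[ 0.71   0.007  0.704]
 [ 0.005 -1.     0.005]
 [ 0.704  0.    -0.71 ]] 44.770502266466664
```

```bash
python3 - <<'E'
from h import *
im=cv2.imread("pics/top0.png")
a=cv2.resize(im[160:218,190:232],None,fx=10,fy=10,interpolation=cv2.INTER_CUBIC)
cv2.imwrite("pics/crop1.png",a)
for c in ("side","top"):
    imaging.camera(c)
    for q in ("tube","tube_mouth","cradle"):
        print(c,q,[(np.round(d["location"],3).tolist(),round(d["p"],2)) for d in imaging.mark_of(c,q)])
    for d in imaging.outline_of(c,"tube"):
        m=d["region"].astype(np.uint8); ys,xs=np.nonzero(m); print(c,round(d["p"],2),len(xs))
        r=cv2.minAreaRect(np.c_[xs,ys].astype(np.float32)); b=cv2.boxPoints(r); print(b.round(1).tolist(), back(c,b,.08).round(3).tolist())
E
```

```text
side tube [([0.583, 0.21, 0.081], 0.7)]
side tube_mouth [([0.639, 0.209, 0.081], 0.57)]
side cradle [([0.586, 0.209, 0.001], 0.88)]
side 0.76 1241
[[212.89999389648438, 270.3999938964844], [216.6999969482422, 248.10000610351562], [272.6000061035156, 257.6000061035156], [268.79998779296875, 280.0]] [[0.638, 0.243, 0.08], [0.651, 0.175, 0.08], [0.529, 0.182, 0.08], [0.523, 0.248, 0.08]]
top tube [([0.58, 0.215, 0.078], 0.58)]
top tube_mouth [([0.643, 0.211, 0.086], 0.88)]
top cradle [([0.584, 0.21, 0.0], 0.55)]
top 0.78 697
[[199.0, 167.0], [217.0, 167.0], [217.0, 207.0], [199.0, 207.0]] [[0.641, 0.237, 0.08], [0.641, 0.187, 0.08], [0.53, 0.185, 0.08], [0.53, 0.235, 0.08]]
```

View pics/crop1.png

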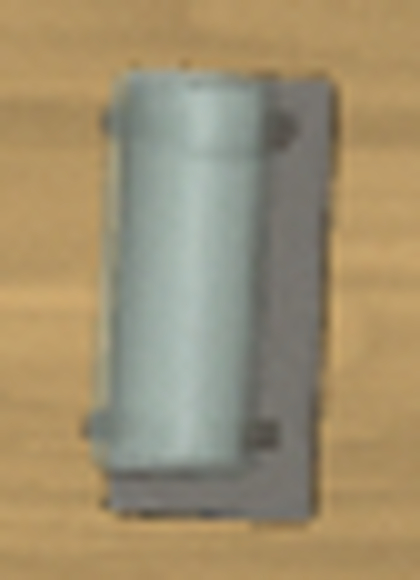

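The crop shows the tube's silhouette running from (196,75), the mouth end, to (170,465), the closed end, slightly rotated, with the four saddle ends visible beside it.

```bash
python3 - <<'E'
from h import *
px=lambda q: np.array(q)/10+[190,160]
P=back("top",px([[196,75],[170,465]]),.08); F=back("top",px([[333,80],[315,515]]),.01); S=back("top",px([[200,120],[182,432]]),.066)
for Q in (P,F,S): d=Q[0]-Q[1]; print(Q.round(4).tolist(),Q.mean(0).round(4),np.arctan2(d[1],d[0]),np.linalg.norm(d))
s,p,M=st(); print(s["t"],p.round(3),np.round(s["joint_positions"],3)); print(M.round(3))
E
```

```text
[[0.6396, 0.2072, 0.08], [0.5313, 0.2126, 0.08]] [0.5855 0.2099 0.08  ] -0.04952777109668192 0.1084928040002066
[[0.6481, 0.1777, 0.01], [0.5207, 0.181, 0.01]] [0.5844 0.1794 0.01  ] -0.02652160109391986 0.1274795643961072
[[0.6289, 0.208, 0.066], [0.5413, 0.2116, 0.066]] [0.5851 0.2098 0.066 ] -0.04074572272423514 0.08770103917855147
13.5 [0.451 0.003 0.903] [-0.716 -0.004  0.631  0.984  0.059  1.378 -1.64 ]
[[ 0.707  0.003  0.707]
 [ 0.001 -1.     0.004]
 [ 0.707 -0.002 -0.707]]
```

>>> {"op": "send_rows", "data": {
  "targets": [
    {"claw": 0,"translation": [-0.19,-0.08,0.19],"spin": 0},
    {"claw": 0,"translation": [-0.38,-0.16,0.38],"spin": 0},
    {"claw": 0,"translation": [-0.57,-0.24,0.57],"spin": 0},
    {"claw": 0,"translation": [-0.76,-0.32,0.76],"spin": 0},
    {"claw": 0,"translation": [-0.95,-0.4,0.95],"spin": 0}
  ]
}}

```text
t: 13.92
tool_pos: [0.4497, 0.0629, 0.7003]
tool_rot: [-2.9, -0.005, -1.195]
contact_force: [1.7, -0.3, 0.5]
grip_width: 0.996
```

>>> {"op": "send_rows", "data": {
  "targets": [
    {"claw": 0,"translation": [-0.19,-0.08,0.19],"spin": 0},
    {"claw": 0,"translation": [-0.38,-0.16,0.38],"spin": 0},
    {"claw": 0,"translation": [-0.57,-0.24,0.57],"spin": 0},
    {"claw": 0,"translation": [-0.76,-0.32,0.76],"spin": 0},
    {"claw": 0,"translation": [-0.95,-0.4,0.95],"spin": 0}
  ]
}}

```text
t: 14.33
tool_pos: [0.4491, 0.123, 0.5006]
tool_rot: [-2.9, -0.003, -1.194]
contact_force: [1.9, -0.3, 1.2]
grip_width: 1.001
```

```bash
cat >> h.py <<'E'
def go(T=None):
    s,p,M=st(); print(round(s["t"],2),p.round(4),"q",np.round(s["joint_positions"],2),"z",M[:,2].round(3),"y",M[:,1].round(3),"F",np.round(s["contact_force"],1),"w",s["grip_width"])
    if T is not None: print("units to target",(M.T@(np.array(T)-p)/.15).round(3))
E
python3 -c "
from h import *
go([0.4605,0.2105,0.30])"
```

```text
14.33 [0.4491 0.123  0.5006] q [-0.76  0.01  0.33  2.08  0.76  0.43 -2.61] z [ 0.704  0.006 -0.71 ] y [ 0.004 -1.    -0.005] F [ 1.9 -0.3  1.2] w 1.0007521320071862
units to target [-0.888 -0.577  1.007]
```

>>> {"op": "send_rows", "data": {
  "targets": [
    {"claw": 0,"translation": [-0.18,-0.12,0.2],"spin": 0},
    {"claw": 0,"translation": [-0.36,-0.24,0.4],"spin": 0},
    {"claw": 0,"translation": [-0.54,-0.36,0.6],"spin": 0},
    {"claw": 0,"translation": [-0.72,-0.48,0.8],"spin": 0},
    {"claw": 0,"translation": [-0.88,-0.58,1],"spin": 0}
  ]
}}

```text
t: 14.75
tool_pos: [0.4659, 0.1883, 0.4023]
tool_rot: [2.908, 0.001, 1.144]
contact_force: [-1.0, 0.7, -0.3]
grip_width: 1.003
```

```bash
python3 -c "
from h import *
go([0.4605,0.2105,0.1875])"
```

```text
14.75 [0.4659 0.1883 0.4023] q [-1.21  0.28  0.81  2.16  0.88  0.18 -2.89] z [ 0.681 -0.015 -0.732] y [-0.005 -1.     0.015] F [-1.   0.7 -0.3] w 1.0026408588488773
units to target [-1.001 -0.17   1.021]
```

```bash
cat > fk.py <<'E'
import numpy as np
from scipy.spatial.transform import Rotation as R
from scipy.optimize import least_squares
import itertools
A=[([1.455,.508,-.238,1.501,.126,1.149,-.155],[.137,-.61,.404],[-3.121,-.346,0]),
([.887,.217,-.393,1.972,.101,.969,-.904],[.35,-.253,.405],[3.122,.346,.001]),
([.068,.623,-.273,.611,.154,1.923,-1.658],[.695,-.01,.655],[-3.129,-.024,.006]),
([-.044,.67,.11,.479,-.085,1.963,-1.554],[.712,-.011,.669],[-3.132,-.014,-.049]),
([-.076,.545,.137,.782,-.083,1.692,-1.543],[.692,-.009,.649],[-3.129,-.01,-.198]),
([-.055,.649,.191,.261,-.155,1.964,-1.56],[.698,-.006,.763],[-3.108,-.011,-.424]),
([-.1,.384,.26,.227,-.176,1.964,-1.567],[.531,-.002,.94],[-3.01,-.009,-.886]),
([-.105,.364,.439,.108,-.349,1.964,-1.57],[.493,-.001,.988],[-2.941,-.009,-1.097]),
([-.726,-.012,.633,1.002,.067,1.37,-1.641],[.45,.002,.899],[-2.902,-.01,-1.195]),
([-.76,.01,.33,2.08,.76,.43,-2.61],[.4491,.123,.5006],[-2.9,-.003,-1.194]),
([-1.21,.28,.81,2.16,.88,.18,-2.89],[.4659,.1883,.4023],[2.908,.001,1.144])]
def fk(q,x):
    s=x[:7]; T=np.zeros(3); M=np.eye(3)
    for i in range(7):
        M=M@R.from_euler("zyzyzyz"[i],s[i]*q[i]+x[7+i]).as_matrix(); T=T+M@x[14+3*i:17+3*i]
    return T,M
def res(y,s):
    x=np.r_[s,y]; out=[]
    for q,p,r in A:
        T,M=fk(q,x); out+=list((T-p)*5)+list((M-R.from_rotvec(r).as_matrix()).ravel())
    return np.r_[out,y[7:]*.001]
if __name__=="__main__":
    best=None
    for s in itertools.product([-1,1],[1],[-1,1],[1],[-1,1],[1],[-1,1]):
      for off7 in (0,np.pi/2,np.pi,-np.pi/2):
        y=np.zeros(28); y[6]=off7; y[9]=.3; y[7+6-1+1]=0; y[7+2*3-3+2]=.3; y[7+3*2+2]=.0; y[7+3*1+2]=.35; y[7+3*3+2]=.35; y[7+3*5+2]=.2
        f=least_squares(res,y,args=(np.array(s,float),),max_nfev=40)
        if best is None or f.cost<best[0]: best=(f.cost,s,f.x); print(f.cost,s,off7,flush=True)
    x=np.r_[best[1],best[2]]; np.save("x.npy",x); print(x[7:14].round(3)); print(x[14:].reshape(7,3).round(3))
    for q,p,r in A: T,M=fk(q,x); print(np.linalg.norm(T-p).round(4), end=' ')
E
python3 fk.py
```

```text
0.00013705463187207607 (-1, 1, -1, 1, -1, 1, -1) 0
0.00013705463185990723 (-1, 1, -1, 1, -1, 1, -1) -1.5707963267948966
[-0.000e+00  4.000e-03  3.000e-03 -3.000e-03 -2.000e-03 -1.000e-03
  1.572e+00]
[[-0.001 -0.002  0.245]
 [-0.002 -0.002  0.289]
 [ 0.    -0.01   0.289]
 [ 0.    -0.01   0.191]
 [-0.001 -0.     0.191]
 [ 0.001 -0.     0.094]
 [-0.001 -0.     0.094]]
0.0005 0.0004 0.0007 0.0006 0.0005 0.0005 0.001 0.0007 0.0003 0.001 0.0008
```

```bash
cat > ik.py <<'E'
from fk import *
x=np.load("x.npy")
lo=np.array([-3.08,-.24,-1.43,0,-1.52,.17,-2.89]);hi=np.array([3.08,2.05,1.35,2.5,4.66,1.96,2.89])
def Mof(th,sg,az=0):
    c,s=np.cos(th),np.sin(th); z=np.array([s*np.cos(az),s*np.sin(az),-c]); y=sg*np.array([-np.sin(az),np.cos(az),0]); return np.c_[np.cross(y,z),y,z]
def ik(T,M,n=40,m=.08,seed=0):
    rng=np.random.default_rng(seed); out=[]
    for _ in range(n):
        f=least_squares(lambda q:np.r_[(fk(q,x)[0]-T)*5,(fk(q,x)[1]-M).ravel()],rng.uniform(lo+m,hi-m),bounds=(lo+m,hi-m),max_nfev=60)
        if f.cost<1e-5: out.append(f.x)
    return np.array(out)
E
python3 - <<'E'
from ik import *
for n,T in [("grasp",[.4605,.2105,.1875]),("grasp40",[.4605,.2105,.28]),("place",[.4753,-.0825,.2245]),("placeup",[.4753,-.0825,.32])]:
    for th in (45,40):
        for sg in (-1,1):
            o=ik(T,Mof(np.radians(th),sg),24); print(n,th,sg,len(o)); 
            if len(o): print(o[np.argsort(o[:,2])][::max(1,len(o)//4)].round(2).tolist())
E
```

```text
grasp 45 -1 11
[[0.04, 0.93, -1.12, 2.38, 2.03, 1.36, 2.28], [-0.51, 0.66, -0.18, 2.39, 2.35, 0.79, 1.78], [-0.68, 0.66, 0.08, 2.39, 2.5, 0.69, 1.59], [-0.97, 0.74, 0.53, 2.39, 2.93, 0.58, 1.1], [-1.25, 1.01, 1.11, 2.4, 3.7, 0.71, 0.24], [-1.29, 1.12, 1.27, 2.4, 3.86, 0.82, 0.04]]
grasp 45 1 10
[[0.12, 1.09, -1.35, 2.39, 1.99, 1.59, -0.74], [-0.13, 0.77, -0.77, 2.39, 2.11, 1.1, -1.04], [-0.51, 0.67, -0.18, 2.39, 2.35, 0.79, -1.37], [-0.63, 0.66, 0.01, 2.39, 2.45, 0.72, -1.5], [-1.14, 0.86, 0.84, 2.4, 3.34, 0.59, -2.5]]
grasp 40 -1 9
[[0.07, 0.91, -1.14, 2.35, 1.95, 1.27, 2.35], [-0.47, 0.64, -0.2, 2.36, 2.27, 0.67, 1.88], [-0.58, 0.64, -0.04, 2.36, 2.37, 0.6, 1.76], [-0.99, 0.73, 0.59, 2.36, 3.1, 0.45, 0.97], [-1.28, 1.07, 1.25, 2.36, 4.0, 0.76, -0.04]]
grasp 40 1 9
[[-0.06, 0.78, -0.86, 2.36, 2.01, 1.05, -0.92], [-0.18, 0.71, -0.66, 2.36, 2.07, 0.91, -1.01], [-0.56, 0.64, -0.08, 2.36, 2.35, 0.62, -1.35], [-0.74, 0.65, 0.19, 2.36, 2.57, 0.52, -1.61], [-1.18, 0.89, 0.96, 2.37, 3.68, 0.55, -2.81]]
grasp40 45 -1 10
[[0.14, 0.71, -1.21, 2.31, 1.83, 1.19, 2.46], [-0.6, 0.44, -0.04, 2.32, 
[... 1740 characters left out ...]
 4.27, 0.85, 0.52]]
placeup 45 1 10
[[1.05, 0.62, -1.35, 2.36, 2.02, 0.66, -0.24], [1.04, 0.61, -1.33, 2.36, 2.04, 0.64, -0.26], [0.9, 0.46, -1.02, 2.36, 2.3, 0.44, -0.55], [0.08, 0.32, 0.12, 2.36, 3.62, 0.36, -1.92], [-0.61, 0.62, 1.24, 2.37, 4.28, 0.88, -2.64]]
placeup 40 -1 8
[[0.85, 0.42, -0.93, 2.31, 2.08, 0.32, 2.8], [0.76, 0.38, -0.79, 2.31, 2.22, 0.26, 2.65], [-0.05, 0.32, 0.28, 2.32, 4.0, 0.27, 0.84], [-0.58, 0.53, 1.11, 2.32, 4.4, 0.7, 0.41]]
placeup 40 1 9
[[1.05, 0.61, -1.35, 2.32, 1.82, 0.62, -0.06], [1.04, 0.59, -1.33, 2.32, 1.83, 0.6, -0.07], [0.92, 0.46, -1.06, 2.32, 1.98, 0.4, -0.24], [-0.03, 0.32, 0.25, 2.32, 3.96, 0.27, -2.26], [-0.63, 0.63, 1.27, 2.33, 4.44, 0.84, -2.78]]
```

```bash
python3 - <<'E'
from ik import *
for n,T in [("place",[.4753,-.0825,.2245]),("placeup",[.4753,-.0825,.32]),("grasp",[.4605,.2105,.1875]),("mid",[.4705,.19,.42])]:
    for th in (45,43):
        for sg in (-1,1):
            o=ik(T,Mof(np.radians(th),sg,-.02),24,.015); print(n,th,sg,len(o)); 
            if len(o): print(o[np.argsort(o[:,2])][::max(1,len(o)//4)].round(2).tolist())
E
```

```text
place 45 -1 8
[[0.83, 0.76, -1.06, 2.46, 2.41, 0.83, 2.55], [0.31, 0.56, -0.21, 2.46, 3.13, 0.65, 1.73], [0.15, 0.55, 0.03, 2.46, 3.32, 0.66, 1.52], [-0.44, 0.82, 1.03, 2.47, 3.98, 1.07, 0.75]]
place 45 1 10
[[0.95, 0.98, -1.41, 2.46, 2.18, 1.09, -0.3], [0.87, 0.82, -1.16, 2.46, 2.34, 0.89, -0.51], [0.8, 0.74, -1.0, 2.46, 2.47, 0.81, -0.66], [0.4, 0.57, -0.35, 2.46, 3.02, 0.65, -1.28], [-0.47, 0.89, 1.13, 2.47, 4.02, 1.15, -2.45]]
place 43 -1 8
[[0.83, 0.75, -1.06, 2.44, 2.36, 0.79, 2.59], [0.33, 0.55, -0.24, 2.44, 3.1, 0.58, 1.76], [0.12, 0.54, 0.06, 2.45, 3.36, 0.61, 1.48], [-0.46, 0.84, 1.08, 2.45, 4.04, 1.05, 0.69]]
place 43 1 10
[[0.95, 0.97, -1.41, 2.45, 2.13, 1.06, -0.26], [0.88, 0.82, -1.19, 2.45, 2.27, 0.88, -0.44], [0.8, 0.72, -1.0, 2.45, 2.41, 0.76, -0.62], [0.43, 0.56, -0.39, 2.45, 2.96, 0.6, -1.22], [-0.5, 0.92, 1.2, 2.46, 4.1, 1.17, -2.52]]
placeup 45 -1 8
[[1.01, 0.56, -1.25, 2.35, 2.08, 0.59, 2.82], [0.59, 0.35, -0.56, 2.35, 2.8, 0.32, 2.05], [0.17, 0.32, -0.01, 2.36, 3.45, 0.33, 1.38], [-0.59, 0.57, 1.15, 2.36, 4.24, 0.79, 0.53]]
placeup 45 1 11
[[1.06, 0.66, -1.41, 
[... 2100 characters left out ...]
.19, 0.0, 2.14, 1.29, 0.43, -0.14], [-1.19, 0.25, 0.76, 2.14, 1.03, 0.23, 0.1], [-1.5, 0.47, 1.33, 2.14, -1.04, 0.21, 2.13]]
mid 43 -1 7
[[-1.14, 0.24, 0.7, 2.12, 0.86, 0.26, -2.87], [-1.14, 0.24, 0.7, 2.12, 0.86, 0.26, -2.87], [-1.15, 0.24, 0.72, 2.12, 0.84, 0.25, -2.86], [-1.16, 0.24, 0.73, 2.12, 0.83, 0.25, -2.85], [-1.45, 0.4, 1.23, 2.12, -0.55, 0.19, -1.49], [-1.49, 0.46, 1.33, 2.12, -0.92, 0.25, -1.13], [-1.49, 0.46, 1.33, 2.12, -0.92, 0.25, -1.12]]
mid 43 1 9
[[0.34, 0.35, -1.2, 2.11, 1.39, 0.84, -0.19], [0.29, 0.32, -1.11, 2.11, 1.37, 0.78, -0.18], [-0.48, 0.19, -0.11, 2.12, 1.19, 0.45, -0.05], [-1.17, 0.24, 0.75, 2.13, 0.83, 0.25, 0.29], [-1.49, 0.46, 1.33, 2.13, -0.92, 0.25, 2.01]]
```

>>> {"op": "send_rows", "data": {
  "targets": [
    {"claw": 0,"translation": [0,0,-0.05],"spin": -0.08},
    {"claw": 0,"translation": [0,0,-0.1],"spin": -0.16},
    {"claw": 0,"translation": [0,0,-0.1],"spin": -0.24},
    {"claw": 0,"translation": [0,0,-0.1],"spin": -0.32},
    {"claw": 0,"translation": [0,0,-0.1],"spin": -0.4}
  ]
}}

```text
t: 15.17
tool_pos: [0.457, 0.1896, 0.4139]
tool_rot: [2.589, 0.847, 1.014]
contact_force: [-0.9, -0.2, 0.4]
grip_width: 1.003
```

>>> {"op": "send_rows", "data": {
  "targets": [
    {"claw": 0,"translation": [0,0,0],"spin": -0.08},
    {"claw": 0,"translation": [0,0,0],"spin": -0.16},
    {"claw": 0,"translation": [0,0,0],"spin": -0.24},
    {"claw": 0,"translation": [0,0,0],"spin": -0.32},
    {"claw": 0,"translation": [0,0,0],"spin": -0.4}
  ]
}}

```text
t: 15.58
tool_pos: [0.4571, 0.1893, 0.4139]
tool_rot: [2.085, 1.515, 0.812]
contact_force: [-0.5, -0.7, -0.7]
grip_width: 1.001
```

>>> {"op": "send_rows", "data": {
  "targets": [
    {"claw": 0,"translation": [0,0,0],"spin": -0.08},
    {"claw": 0,"translation": [0,0,0],"spin": -0.16},
    {"claw": 0,"translation": [0,0,0],"spin": -0.24},
    {"claw": 0,"translation": [0,0,0],"spin": -0.32},
    {"claw": 0,"translation": [0,0,0],"spin": -0.4}
  ]
}}

```text
t: 16.0
tool_pos: [0.4572, 0.1892, 0.4138]
tool_rot: [1.458, 1.999, 0.564]
contact_force: [-0.1, -0.3, -0.2]
grip_width: 1.002
```

>>> {"op": "send_rows", "data": {
  "targets": [
    {"claw": 0,"translation": [0,0,0],"spin": -0.08},
    {"claw": 0,"translation": [0,0,0],"spin": -0.16},
    {"claw": 0,"translation": [0,0,0],"spin": -0.24},
    {"claw": 0,"translation": [0,0,0],"spin": -0.32},
    {"claw": 0,"translation": [0,0,0],"spin": -0.4}
  ]
}}

```text
t: 16.42
tool_pos: [0.4572, 0.1892, 0.4138]
tool_rot: [0.754, 2.292, 0.286]
contact_force: [-0.1, -0.5, 0.1]
grip_width: 0.998
```

>>> {"op": "send_rows", "data": {
  "targets": [
    {"claw": 0,"translation": [0,0,0],"spin": -0.08},
    {"claw": 0,"translation": [0,0,0],"spin": -0.16},
    {"claw": 0,"translation": [0,0,0],"spin": -0.24},
    {"claw": 0,"translation": [0,0,0],"spin": -0.32},
    {"claw": 0,"translation": [0,0,0],"spin": -0.4}
  ]
}}

```text
t: 16.83
tool_pos: [0.4572, 0.1892, 0.4137]
tool_rot: [0.013, 2.394, -0.005]
contact_force: [0.1, -0.7, -0.4]
grip_width: 1.003
```

```bash
python3 -c "
from h import *
go([0.4605,0.2105,0.30])"
```

```text
16.83 [0.4572 0.1892 0.4137] q [-0.75  0.18  0.19  2.15  1.17  0.38 -0.03] z [ 0.68  -0.007 -0.733] y [ 0.011  1.    -0.   ] F [ 0.1 -0.7 -0.4] w 1.003109229562214
units to target [0.501 0.143 0.57 ]
```

>>> {"op": "send_rows", "data": {
  "targets": [
    {"claw": 0,"translation": [0.17,0.05,0.19],"spin": 0},
    {"claw": 0,"translation": [0.34,0.1,0.38],"spin": 0},
    {"claw": 0,"translation": [0.5,0.14,0.57],"spin": 0},
    {"claw": 0,"translation": [0.5,0.14,0.57],"spin": 0}
  ]
}}

```text
t: 17.17
tool_pos: [0.4614, 0.2048, 0.3295]
tool_rot: [0.022, 2.388, -0.01]
contact_force: [1.3, 0.1, 0.6]
grip_width: 0.997
```

```bash
python3 -c "
from h import *
go([0.4646,0.2116,0.1914])"
```

```text
17.17 [0.4614 0.2048 0.3295] q [-0.79  0.35  0.23  2.25  1.83  0.34 -0.78] z [ 0.684 -0.014 -0.729] y [ 0.019  1.    -0.001] F [1.3 0.1 0.6] w 0.9971190454963924
units to target [0.615 0.047 0.685]
```

>>> {"op": "send_rows", "data": {
  "targets": [
    {"claw": 0,"translation": [0.15,0.02,0.17],"spin": 0},
    {"claw": 0,"translation": [0.3,0.03,0.34],"spin": 0},
    {"claw": 0,"translation": [0.4,0.04,0.45],"spin": 0},
    {"claw": 0,"translation": [0.4,0.04,0.45],"spin": 0}
  ]
}}

```text
t: 17.5
tool_pos: [0.4623, 0.21, 0.2337]
tool_rot: [0.02, 2.398, -0.015]
contact_force: [0.6, -0.4, -0.2]
grip_width: 1.001
```

```bash
python3 - <<'E'
from h import *
go([0.4646,0.2116,0.1914])
im=imaging.camera("side"); cv2.imwrite("pics/s1.png",cv2.resize(im[200:340,160:340,::-1],None,fx=4,fy=4,interpolation=cv2.INTER_CUBIC))
E
```

```text
17.5 [0.4623 0.21   0.2337] q [-0.63  0.54  0.    2.34  2.25  0.55 -1.26] z [ 0.677 -0.016 -0.736] y [ 0.019  1.    -0.005] F [ 0.6 -0.4 -0.2] w 1.0014482846518014
units to target [0.18  0.012 0.218]
```

View pics/s1.png

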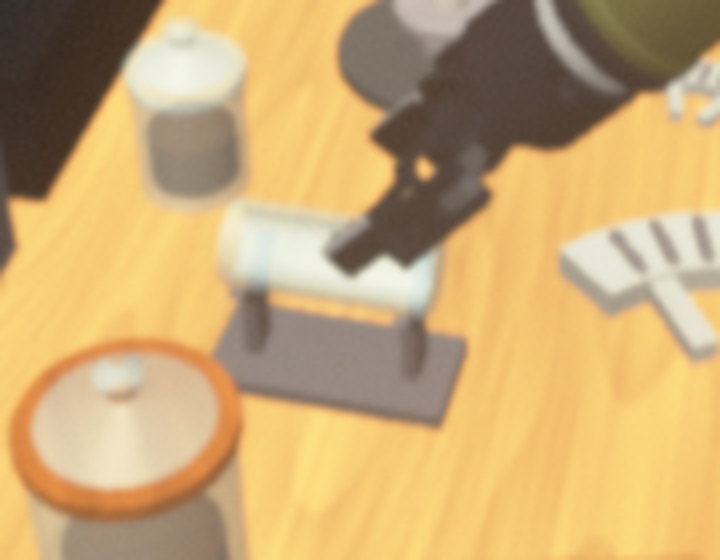

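The side crop shows the near finger (tip around 340,250) flanking the tube toward its closed end, still about 42 mm above the grasp height. The jars and cradle are clear of the hand.

>>> {"op": "send_rows", "data": {
  "targets": [
    {"claw": 0,"translation": [0.09,0.01,0.11],"spin": 0},
    {"claw": 0,"translation": [0.18,0.01,0.22],"spin": 0},
    {"claw": 0,"translation": [0.18,0.01,0.22],"spin": 0}
  ]
}}

```text
t: 17.8
tool_pos: [0.4651, 0.2106, 0.1954]
tool_rot: [0.021, 2.392, -0.015]
contact_force: [-0.1, 0.5, -0.5]
grip_width: 0.998
```

>>> {"op": "send_rows", "data": {
  "targets": [
    {"claw": 1,"translation": [0,0,0],"spin": 0},
    {"claw": 1,"translation": [0,0,0],"spin": 0},
    {"claw": 1,"translation": [0,0,0],"spin": 0},
    {"claw": 1,"translation": [0,0,0],"spin": 0},
    {"claw": 1,"translation": [0,0,0],"spin": 0}
  ]
}}

```text
t: 18.22
tool_pos: [0.4639, 0.2128, 0.1986]
tool_rot: [0.017, 2.388, -0.007]
contact_force: [-1.7, 5.8, 5.8]
grip_width: 0.53
```

```bash
python3 - <<'E'
from h import *
go([0.4646,0.2116,0.1914])
E
```

```text
18.22 [0.4639 0.2128 0.1986] q [-0.59  0.63 -0.06  2.36  2.34  0.66 -1.37] z [ 0.684 -0.01  -0.729] y [ 0.014  1.    -0.   ] F [-1.7  5.8  5.8] w 0.5299567348827019
units to target [ 0.03  -0.008  0.038]
```

>>> {"op": "send_rows", "data": {
  "targets": [
    {"claw": 1,"translation": [0,0,0],"spin": 0},
    {"claw": 1,"translation": [-0.04,0,-0.05],"spin": 0},
    {"claw": 1,"translation": [-0.18,0,-0.2],"spin": 0},
    {"claw": 1,"translation": [-0.36,0,-0.39],"spin": 0},
    {"claw": 1,"translation": [-0.55,0,-0.59],"spin": 0}
  ]
}}

```text
t: 18.63
tool_pos: [0.4634, 0.2101, 0.3099]
tool_rot: [0.021, 2.392, -0.014]
contact_force: [0.6, -1.5, -2.2]
grip_width: 0.526
```

```bash
python3 - <<'E'
from h import *
go()
im=imaging.camera("side"); cv2.imwrite("pics/s2.png",cv2.resize(im[160:340,160:340,::-1],None,fx=3,fy=3,interpolation=cv2.INTER_CUBIC))
E
```

```text
18.63 [0.4634 0.2101 0.3099] q [-0.79  0.39  0.22  2.26  1.94  0.36 -0.91] z [ 0.681 -0.017 -0.732] y [ 0.02   1.    -0.004] F [ 0.6 -1.5 -2.2] w 0.526094564386886
```

View pics/s2.png

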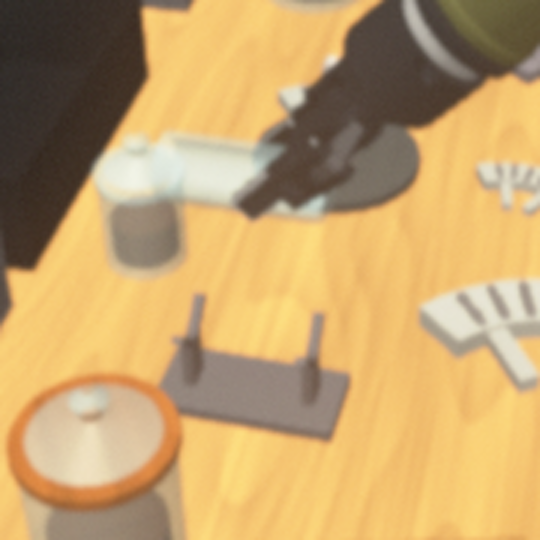

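The side crop shows the cradle empty and the tube held level in the jaws (mouth at about 170,165). Now the half turn.

>>> {"op": "send_rows", "data": {
  "targets": [
    {"claw": 1,"translation": [0,0,0],"spin": -0.08},
    {"claw": 1,"translation": [0,0,0],"spin": -0.16},
    {"claw": 1,"translation": [0,0,0],"spin": -0.24},
    {"claw": 1,"translation": [0,0,0],"spin": -0.32},
    {"claw": 1,"translation": [0,0,0],"spin": -0.4}
  ]
}}

```text
t: 19.1
tool_pos: [0.4632, 0.2102, 0.308]
tool_rot: [-0.73, 2.303, -0.312]
contact_force: [-0.1, 0.8, -1.9]
grip_width: 0.527
```

>>> {"op": "send_rows", "data": {
  "targets": [
    {"claw": 1,"translation": [0,0,0],"spin": -0.08},
    {"claw": 1,"translation": [0,0,0],"spin": -0.16},
    {"claw": 1,"translation": [0,0,0],"spin": -0.24},
    {"claw": 1,"translation": [0,0,0],"spin": -0.32},
    {"claw": 1,"translation": [0,0,0],"spin": -0.4}
  ]
}}

```text
t: 19.52
tool_pos: [0.4632, 0.2102, 0.3078]
tool_rot: [-1.44, 2.02, -0.588]
contact_force: [-0.0, 0.3, -2.4]
grip_width: 0.527
```

>>> {"op": "send_rows", "data": {
  "targets": [
    {"claw": 1,"translation": [0,0,0],"spin": -0.08},
    {"claw": 1,"translation": [0,0,0],"spin": -0.16},
    {"claw": 1,"translation": [0,0,0],"spin": -0.24},
    {"claw": 1,"translation": [0,0,0],"spin": -0.32},
    {"claw": 1,"translation": [0,0,0],"spin": -0.4}
  ]
}}

```text
t: 19.93
tool_pos: [0.4632, 0.2102, 0.3077]
tool_rot: [-2.078, 1.544, -0.833]
contact_force: [-0.1, 0.2, -1.8]
grip_width: 0.528
```

>>> {"op": "send_rows", "data": {
  "targets": [
    {"claw": 1,"translation": [0,0,0],"spin": -0.08},
    {"claw": 1,"translation": [0,0,0],"spin": -0.16},
    {"claw": 1,"translation": [0,0,0],"spin": -0.24},
    {"claw": 1,"translation": [0,0,0],"spin": -0.32},
    {"claw": 1,"translation": [0,0,0],"spin": -0.4}
  ]
}}

```text
t: 20.35
tool_pos: [0.4631, 0.2102, 0.3077]
tool_rot: [-2.595, 0.879, -1.029]
contact_force: [-0.1, -0.4, -1.5]
grip_width: 0.524
```

>>> {"op": "send_rows", "data": {
  "targets": [
    {"claw": 1,"translation": [0,0,0],"spin": -0.08},
    {"claw": 1,"translation": [0,0,0],"spin": -0.16},
    {"claw": 1,"translation": [0,0,0],"spin": -0.24},
    {"claw": 1,"translation": [0,0,0],"spin": -0.32},
    {"claw": 1,"translation": [0,0,0],"spin": -0.4}
  ]
}}

```text
t: 20.77
tool_pos: [0.4632, 0.2101, 0.3077]
tool_rot: [2.914, -0.041, 1.145]
contact_force: [-0.7, -0.3, -2.1]
grip_width: 0.524
```

```bash
python3 - <<'E'
from h import *
go([.475,-.08,.33])
for c in ("side","top"):
    imaging.camera(c)
    for q in ("tube","tube_mouth"):
        print(c,q,[(np.round(d["location"],3).tolist(),round(d["p"],2)) for d in imaging.mark_of(c,q)])
E
```

```text
20.77 [0.4632 0.2101 0.3077] q [-1.11  0.47  0.69  2.27  2.52  0.18  1.62] z [ 0.68  -0.019 -0.733] y [-0.028 -1.     0.   ] F [-0.7 -0.3 -2.1] w 0.5238789364642766
units to target [ 0.199  1.931 -0.018]
side tube [([0.566, 0.204, 0.179], 0.69), ([0.588, 0.207, -0.0], 0.59)]
side tube_mouth [([0.573, 0.212, 0.126], 0.58)]
top tube [([0.572, 0.211, 0.178], 0.56)]
top tube_mouth [([0.568, 0.215, 0.126], 0.8)]
```

>>> {"op": "send_rows", "data": {
  "targets": [
    {"claw": 1,"translation": [0.03,0.2,0],"spin": 0},
    {"claw": 1,"translation": [0.06,0.4,0],"spin": 0},
    {"claw": 1,"translation": [0.09,0.6,0],"spin": 0},
    {"claw": 1,"translation": [0.1,0.8,0],"spin": 0},
    {"claw": 1,"translation": [0.1,0.97,0],"spin": 0}
  ]
}}

```text
t: 21.48
tool_pos: [0.4699, 0.0629, 0.3174]
tool_rot: [2.914, -0.054, 1.148]
contact_force: [0.1, -0.4, -1.8]
grip_width: 0.525
```

```bash
python3 -c "
from h import *
go([.4765,-.085,.325])"
```

```text
21.48 [0.4699 0.0629 0.3174] q [-0.53  0.33  0.35  2.37  2.89  0.27  1.57] z [ 0.682 -0.021 -0.731] y [-0.035 -0.999 -0.004] F [ 0.1 -0.4 -1.8] w 0.5247717541396302
units to target [0.095 0.983 0.014]
```

>>> {"op": "send_rows", "data": {
  "targets": [
    {"claw": 1,"translation": [0.02,0.2,0],"spin": 0},
    {"claw": 1,"translation": [0.04,0.4,0],"spin": 0},
    {"claw": 1,"translation": [0.06,0.6,0.01],"spin": 0},
    {"claw": 1,"translation": [0.08,0.8,0.01],"spin": 0},
    {"claw": 1,"translation": [0.09,0.98,0.01],"spin": 0}
  ]
}}

```text
t: 21.9
tool_pos: [0.4762, -0.0784, 0.3245]
tool_rot: [2.914, -0.053, 1.146]
contact_force: [2.0, 0.7, -1.8]
grip_width: 0.525
```

>>> {"op": "send_rows", "data": {
  "targets": [
    {"claw": 1,"translation": [0,0,0],"spin": 0},
    {"claw": 1,"translation": [0,0,0],"spin": 0}
  ]
}}

```text
t: 22.07
tool_pos: [0.4757, -0.0808, 0.3243]
tool_rot: [2.912, -0.064, 1.145]
contact_force: [-0.9, 0.6, -1.5]
grip_width: 0.53
```

```bash
python3 - <<'E'
from h import *
go([.4765,-.085,.325])
ims=[]
for c in ("side","top"):
    im=imaging.camera(c)
    for q in ("tube","tube_mouth","peg_tip","peg_foot"):
        for k in range(2): print(c,q,[(np.round(d["location"],3).tolist(),round(d["p"],2)) for d in imaging.mark_of(c,q)])
    u,v=proj(c,[.583,-.083,.12])[0].astype(int); print(u,v)
    ims.append(cv2.resize(im[v-60:v+50,u-50:u+50,::-1],None,fx=4,fy=4,interpolation=cv2.INTER_CUBIC))
cv2.imwrite("pics/s3.png",np.hstack(ims))
E
```

```text
22.07 [ 0.4757 -0.0808  0.3243] q [ 0.17  0.3  -0.03  2.34  3.4   0.25  1.4 ] z [ 0.68  -0.026 -0.732] y [-0.043 -0.999 -0.003] F [-0.9  0.6 -1.5] w 0.5299032623811384
units to target [0.008 0.028 0.001]
side tube [([0.58, -0.09, 0.196], 0.97)]
side tube [([0.58, -0.09, 0.196], 0.97)]
side tube_mouth [([0.581, -0.083, 0.143], 0.75)]
side tube_mouth [([0.581, -0.083, 0.143], 0.75)]
side peg_tip [([0.59, -0.083, 0.109], 0.8), ([0.672, -0.401, -0.002], 0.46)]
side peg_tip [([0.59, -0.083, 0.109], 0.8), ([0.672, -0.401, -0.002], 0.46)]
side peg_foot [([0.581, -0.088, 0.048], 0.73)]
side peg_foot [([0.581, -0.088, 0.048], 0.73)]
272 174
top tube [([0.582, -0.076, 0.195], 0.94)]
top tube [([0.582, -0.076, 0.195], 0.94)]
top tube_mouth [([0.584, -0.073, 0.143], 0.62)]
top tube_mouth [([0.584, -0.073, 0.143], 0.62)]
top peg_tip [([0.585, -0.083, 0.114], 0.8)]
top peg_tip [([0.585, -0.083, 0.114], 0.8)]
top peg_foot [([0.582, -0.076, 0.042], 0.95)]
top peg_foot [([0.582, -0.076, 0.042], 0.95)]
315 187
```

View pics/s3.png

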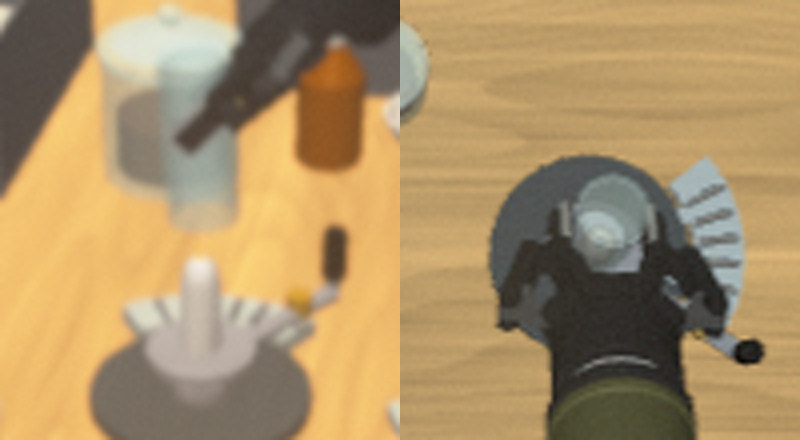

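The crop pair shows the tube hanging mouth down (mouth centre about 203,215 on the left), directly over the peg tip (200,265). It leans about 3 degrees, with the mouth toward the robot. The alignment is good enough, so I lower it.

>>> {"op": "send_rows", "data": {
  "targets": [
    {"claw": 1,"translation": [-0.07,-0.01,0.09],"spin": 0},
    {"claw": 1,"translation": [-0.15,-0.01,0.18],"spin": 0},
    {"claw": 1,"translation": [-0.23,-0.01,0.26],"spin": 0},
    {"claw": 1,"translation": [-0.31,-0.01,0.34],"spin": 0},
    {"claw": 1,"translation": [-0.37,-0.01,0.41],"spin": 0}
  ]
}}

```text
t: 23.38
tool_pos: [0.4775, -0.0753, 0.2404]
tool_rot: [2.914, -0.049, 1.145]
contact_force: [-0.1, -0.2, -1.8]
grip_width: 0.525
```

>>> {"op": "send_rows", "data": {
  "targets": [
    {"claw": 1,"translation": [0,0,0],"spin": 0}
  ]
}}

```text
t: 23.47
tool_pos: [0.4774, -0.0753, 0.2391]
tool_rot: [2.916, -0.049, 1.14]
contact_force: [1.0, -2.1, -2.9]
grip_width: 0.522
```

```bash
python3 - <<'E'
from h import *
go([.4765,-.084,.228])
im=imaging.camera("side"); imaging.camera("top")
for c in ("side","top"):
    for q in ("tube","tube_mouth"):
        print(c,q,[(np.round(d["location"],3).tolist(),round(d["p"],2)) for d in imaging.mark_of(c,q)])
u,v=272,174
cv2.imwrite("pics/s4.png",cv2.resize(im[v-60:v+65,u-60:u+60,::-1],None,fx=4,fy=4,interpolation=cv2.INTER_CUBIC))
E
```

```text
23.47 [ 0.4774 -0.0753  0.2391] q [0.1  0.51 0.05 2.43 3.32 0.55 1.48] z [ 0.678 -0.021 -0.735] y [-0.033 -0.999 -0.002] F [ 1.  -2.1 -2.9] w 0.5217376858990995
units to target [-0.053  0.058  0.051]
side tube [([0.582, -0.082, 0.112], 0.56)]
side tube_mouth [([0.584, -0.078, 0.052], 0.82)]
top tube [([0.586, -0.076, 0.111], 0.81)]
top tube_mouth [([0.584, -0.074, 0.061], 0.8)]
```

View pics/s4.png

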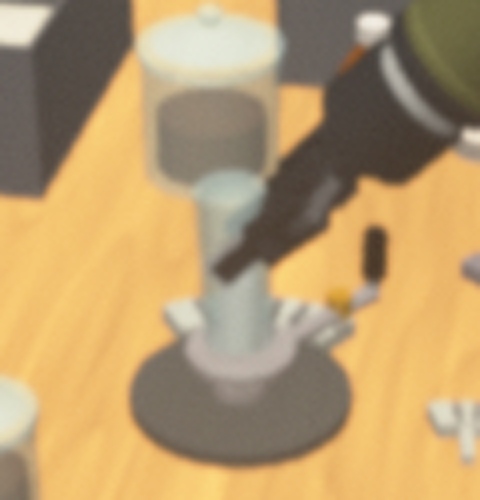

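The tube is over the peg with its rim about 10 mm above the shoulder. The hand has drifted about 7 mm in +y, so I correct that and then lower the rest.

>>> {"op": "send_rows", "data": {
  "targets": [
    {"claw": 1,"translation": [0,0.025,0],"spin": 0},
    {"claw": 1,"translation": [-0.01,0.045,0.01],"spin": 0},
    {"claw": 1,"translation": [-0.03,0.045,0.03],"spin": 0},
    {"claw": 1,"translation": [-0.045,0.045,0.045],"spin": 0},
    {"claw": 1,"translation": [-0.045,0.045,0.045],"spin": 0}
  ]
}}

```text
t: 24.18
tool_pos: [0.4769, -0.0817, 0.231]
tool_rot: [2.915, -0.048, 1.144]
contact_force: [-0.1, 0.7, -1.7]
grip_width: 0.522
```

```bash
python3 -c "
from h import *
go([.4765,-.083,.228])"
```

```text
24.18 [ 0.4769 -0.0817  0.231 ] q [0.12 0.53 0.05 2.44 3.34 0.58 1.48] z [ 0.68  -0.02  -0.733] y [-0.032 -0.999 -0.003] F [-0.1  0.7 -1.7] w 0.52162940749684
units to target [-0.015  0.009  0.013]
```

>>> {"op": "send_rows", "data": {
  "targets": [
    {"claw": 1,"translation": [-0.01,0,0.01],"spin": 0},
    {"claw": 1,"translation": [-0.018,0,0.02],"spin": 0},
    {"claw": 1,"translation": [-0.018,0,0.02],"spin": 0}
  ]
}}

```text
t: 24.43
tool_pos: [0.4778, -0.0814, 0.2296]
tool_rot: [2.911, -0.047, 1.156]
contact_force: [-9.8, 2.0, 21.6]
grip_width: 0.524
```

>>> {"op": "send_rows", "data": {
  "targets": [
    {"claw": 1,"translation": [-0.01,0,0.01],"spin": 0},
    {"claw": 1,"translation": [-0.018,0,0.02],"spin": 0},
    {"claw": 1,"translation": [-0.018,0,0.02],"spin": 0}
  ]
}}

```text
t: 24.68
tool_pos: [0.4794, -0.0811, 0.2279]
tool_rot: [2.906, -0.045, 1.169]
contact_force: [-13.9, 3.5, 38.1]
grip_width: 0.524
```

>>> {"op": "send_rows", "data": {
  "targets": [
    {"claw": 1,"translation": [0.018,0,-0.02],"spin": 0},
    {"claw": 1,"translation": [0.018,0,-0.02],"spin": 0}
  ]
}}

```text
t: 24.85
tool_pos: [0.4779, -0.0815, 0.2293]
tool_rot: [2.912, -0.047, 1.153]
contact_force: [-2.3, 1.0, 10.8]
grip_width: 0.518
```

>>> {"op": "send_rows", "data": {
  "targets": [
    {"claw": 0.3,"translation": [0,0,0],"spin": 0},
    {"claw": 0,"translation": [0,0,0],"spin": 0},
    {"claw": 0,"translation": [0,0,0],"spin": 0},
    {"claw": 0,"translation": [0,0,0],"spin": 0},
    {"claw": 0,"translation": [0,0,0],"spin": 0}
  ]
}}

```text
t: 25.27
tool_pos: [0.477, -0.0818, 0.2274]
tool_rot: [2.915, -0.048, 1.144]
contact_force: [0.5, -1.2, -0.1]
grip_width: 1.001
```

```bash
python3 - <<'E'
from h import *
go()
im=imaging.camera("side"); imaging.camera("top")
for c in ("side","top"):
    for q in ("tube","tube_mouth"):
        print(c,q,[(np.round(d["location"],3).tolist(),round(d["p"],2)) for d in imaging.mark_of(c,q)])
u,v=272,174
cv2.imwrite("pics/s5.png",cv2.resize(im[v-60:v+65,u-60:u+60,::-1],None,fx=4,fy=4,interpolation=cv2.INTER_CUBIC))
E
```

```text
25.27 [ 0.477  -0.0818  0.2274] q [0.12 0.54 0.05 2.44 3.34 0.59 1.48] z [ 0.68  -0.02  -0.733] y [-0.032 -0.999 -0.002] F [ 0.5 -1.2 -0.1] w 1.0011546687645005
side tube [([0.582, -0.09, 0.1], 0.78), ([0.586, 0.208, -0.002], 0.31)]
side tube_mouth [([0.581, -0.083, 0.044], 0.69)]
top tube [([0.578, -0.078, 0.1], 0.81)]
top tube_mouth [([0.583, -0.081, 0.049], 0.69)]
```

View pics/s5.png

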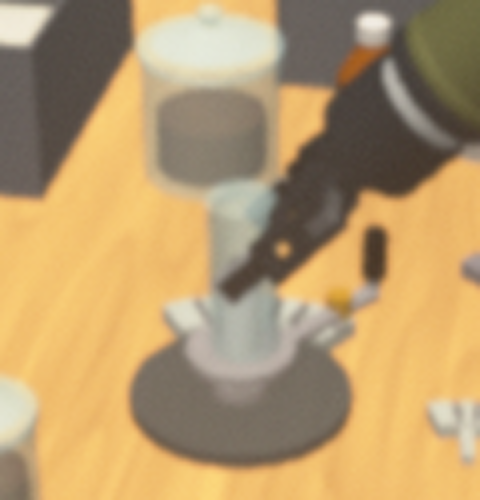

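The side crop shows the tube standing upright on the shoulder (rim at about 243,355) with the jaws open beside it. The networks put the mouth at z = 0.044 to 0.049 and within about 2 mm of the axis. I lift straight up while working out which leans let the fingertips reach the knob.

>>> {"op": "send_rows", "data": {
  "targets": [
    {"claw": 0,"translation": [0.08,0,-0.09],"spin": 0},
    {"claw": 0,"translation": [0.17,0,-0.18],"spin": 0},
    {"claw": 0,"translation": [0.26,0,-0.28],"spin": 0},
    {"claw": 0,"translation": [0.35,0,-0.38],"spin": 0},
    {"claw": 0,"translation": [0.4,0,-0.43],"spin": 0}
  ]
}}

```text
t: 25.98
tool_pos: [0.4771, -0.082, 0.318]
tool_rot: [2.913, -0.048, 1.149]
contact_force: [0.7, -0.3, -0.3]
grip_width: 0.999
```

```bash
python3 - <<'E'
from h import *
from ik import ik,Mof,fk,x,lo,hi
from scipy.optimize import least_squares
go()
q0=np.array(st()[0]["joint_positions"])
for ex in (.475,.50,.60):
  for th in (43,35,28,20,10,0):
    M=Mof(np.radians(th),-1,-.03); T=np.array([ex,-.2,.062])-.173*M[:,2]-.011*M[:,0]
    f=least_squares(lambda q:np.r_[(fk(q,x)[0]-T)*5,(fk(q,x)[1]-M).ravel(),(q-q0)*1e-3],np.clip(q0,lo+.03,hi-.03),bounds=(lo+.02,hi-.02))
    print(ex,th,T.round(3),"err",np.linalg.norm(fk(f.x,x)[0]-T).round(4),np.abs(fk(f.x,x)[1]-M).max().round(3),f.x.round(2))
E
```

```text
25.98 [ 0.4771 -0.082   0.318 ] q [ 0.17  0.32 -0.03  2.34  3.41  0.28  1.4 ] z [ 0.682 -0.021 -0.731] y [-0.032 -0.999 -0.002] F [ 0.7 -0.3 -0.3] w 0.9988822741205168
0.475 43 [ 0.349 -0.196  0.181] err 0.0413 0.064 [ 1.13  0.7  -0.73  2.48  3.11  0.44  2.26]
0.475 35 [ 0.367 -0.197  0.197] err 0.0142 0.022 [ 1.04  0.62 -0.69  2.48  2.89  0.37  2.35]
0.475 28 [ 0.384 -0.197  0.21 ] err 0.0 0.0 [ 0.6   0.51 -0.12  2.44  3.73  0.29  1.44]
0.475 20 [ 0.406 -0.198  0.221] err 0.0029 0.012 [0.39 0.49 0.1  2.33 4.64 0.19 0.48]
0.475 10 [ 0.434 -0.199  0.23 ] err 0.0296 0.14 [0.22 0.54 0.25 2.31 4.64 0.19 0.42]
0.475 0 [ 0.464 -0.2    0.235] err 0.0547 0.276 [0.11 0.6  0.36 2.28 4.64 0.19 0.39]
0.5 43 [ 0.374 -0.196  0.181] err 0.0284 0.041 [ 1.11  0.73 -0.79  2.48  2.94  0.52  2.38]
0.5 35 [ 0.392 -0.197  0.197] err 0.0006 0.001 [ 0.99  0.64 -0.69  2.48  2.85  0.44  2.36]
0.5 28 [ 0.409 -0.197  0.21 ] err 0.0 0.0 [ 0.59  0.52 -0.15  2.38  3.7   0.24  1.44]
0.5 20 [ 0.431 -0.198  0.221] err 0.0056 0.026 [0.35 0.51 0.11 2.29 4.64 0.19 0.45]
0.5 10 [ 0.459 -0.199  0.23 ] err 0.032 0.158 [0.2  0.56 0.26 2.27 4.64 0.19 0.4 ]
0.5 0 [ 0.489 -0.2    0.235] err 0.0569 0.299 [0.1  0.61 0.35 2.24 4.64 0.19 0.36]
0.6 43 [ 0.474 -0.196  0.181] err 0.0 0.0 [ 0.45  0.67 -0.01  2.37  3.6   0.66  1.51]
0.6 35 [ 0.492 -0.197  0.197] err 0.0 0.0 [ 0.48  0.61 -0.1   2.26  3.64  0.34  1.43]
0.6 28 [ 0.509 -0.197  0.21 ] err 0.0 0.0 [0.36 0.58 0.03 2.16 4.35 0.19 0.67]
0.6 20 [ 0.531 -0.198  0.221] err 0.0081 0.047 [-0.33  1.05  1.33  2.08  4.64  1.16  0.18]
0.6 10 [ 0.559 -0.199  0.23 ] err 0.0313 0.195 [-0.34  1.1   1.33  2.02  4.64  1.16  0.11]
0.6 0 [ 0.589 -0.2    0.235] err 0.0523 0.347 [-0.34  1.16  1.33  1.96  4.64  1.18  0.05]
```

>>> {"op": "send_rows", "data": {
  "targets": [
    {"claw": 1,"translation": [-0.05,0.2,-0.03],"spin": 0},
    {"claw": 1,"translation": [-0.1,0.4,-0.06],"spin": 0},
    {"claw": 1,"translation": [-0.25,0.6,-0.15],"spin": 0},
    {"claw": 1,"translation": [-0.4,0.78,-0.25],"spin": 0},
    {"claw": 1,"translation": [-0.58,0.78,-0.36],"spin": 0}
  ]
}}

```text
t: 26.4
tool_pos: [0.3717, -0.2012, 0.2961]
tool_rot: [2.909, -0.06, 1.147]
contact_force: [-0.4, -1.2, -0.5]
grip_width: 0.299
```

```bash
cat >> h.py <<'E'
def tip(E=None):
    go(); s,p,M=st(); e=p+.173*M[:,2]+.011*M[:,0]; print("edge",e.round(4),"lean",np.degrees(np.arccos(-M[2,2])).round(1),"x",M[:,0].round(3))
    if E is not None: print("units",(M.T@(np.array(E)-e)/.15).round(3))
E
python3 -c "
from h import *
tip([.475,-.197,.065])"
```

```text
26.4 [ 0.3717 -0.2012  0.2961] q [ 0.78  0.33 -0.24  2.47  3.89  0.42  1.3 ] z [ 0.682 -0.027 -0.731] y [-0.041 -0.999 -0.001] F [-0.4 -1.2 -0.5] w 0.2994774953021955
edge [ 0.4977 -0.2062  0.1772] lean 43.0 x [ 0.73  -0.031  0.682]
units [-0.623 -0.054  0.442]
```

>>> {"op": "send_rows", "data": {
  "targets": [
    {"claw": 1,"translation": [-0.2,-0.04,-0.05],"spin": 0},
    {"claw": 1,"translation": [-0.35,-0.05,0.1],"spin": 0},
    {"claw": 1,"translation": [-0.5,-0.05,0.25],"spin": 0},
    {"claw": 1,"translation": [-0.62,-0.05,0.36],"spin": 0},
    {"claw": 1,"translation": [-0.62,-0.05,0.4],"spin": 0}
  ]
}}

```text
t: 26.82
tool_pos: [0.3771, -0.2107, 0.2433]
tool_rot: [-2.929, 0.041, -1.135]
contact_force: [-0.2, 0.5, -0.6]
grip_width: 0.002
```

```bash
python3 -c "
from h import *
tip([.475,-.197,.065])"
```

```text
26.82 [ 0.3771 -0.2107  0.2433] q [ 1.15  0.57 -0.8   2.5   3.09  0.43  2.18] z [ 0.674 -0.009 -0.739] y [-0.024 -1.    -0.01 ] F [-0.2  0.5 -0.6] w 0.002016027744678057
edge [ 0.5017 -0.2125  0.1228] lean 42.4 x [ 0.739 -0.024  0.674]
units [-0.394 -0.095  0.164]
```

>>> {"op": "send_rows", "data": {
  "targets": [
    {"claw": 1,"translation": [-0.7,-0.1,-0.5],"spin": 0},
    {"claw": 1,"translation": [-0.7,-0.1,-0.5],"spin": 0},
    {"claw": 1,"translation": [-0.7,-0.1,-0.5],"spin": 0},
    {"claw": 1,"translation": [-0.7,-0.1,-0.5],"spin": 0},
    {"claw": 1,"translation": [-0.7,-0.1,-0.5],"spin": 0}
  ]
}}

```text
t: 27.23
tool_pos: [0.3038, -0.2524, 0.267]
tool_rot: [-2.919, 0.03, -1.092]
contact_force: [-0.7, 0.5, -0.6]
grip_width: -0.003
```

```bash
python3 -c "
from h import *
tip([.475,-.197,.065])"
```

```text
27.23 [ 0.3038 -0.2524  0.267 ] q [ 1.66  0.63 -1.21  2.5   2.58  0.25  2.84] z [ 0.656  0.016 -0.754] y [-0.009 -1.    -0.03 ] F [-0.7  0.5 -0.6] w -0.0030694940884647233
edge [ 0.4257 -0.2499  0.1437] lean 41.0 x [ 0.754 -0.026  0.656]
units [-0.105 -0.34   0.617]
```

>>> {"op": "send_rows", "data": {
  "targets": [
    {"claw": 1,"translation": [-0.1,-0.08,0.1],"spin": 0},
    {"claw": 1,"translation": [-0.15,-0.16,0.2],"spin": 0},
    {"claw": 1,"translation": [-0.2,-0.24,0.35],"spin": 0},
    {"claw": 1,"translation": [-0.2,-0.34,0.45],"spin": 0},
    {"claw": 1,"translation": [-0.2,-0.34,0.5],"spin": 0}
  ]
}}

```text
t: 27.65
tool_pos: [0.3619, -0.2274, 0.2063]
tool_rot: [-2.913, 0.014, -1.051]
contact_force: [-0.4, 0.2, 0.2]
grip_width: -0.0
```

```bash
python3 -c "
from h import *
tip([.475,-.197,.065])"
```

```text
27.65 [ 0.3619 -0.2274  0.2063] q [ 1.39  0.82 -1.14  2.5   2.49  0.5   2.89] z [ 0.638  0.039 -0.769] y [ 0.007 -0.999 -0.045] F [-0.4  0.2  0.2] w -0.0004764402751249927
edge [ 0.4808 -0.2208  0.0803] lean 39.8 x [ 0.77  -0.024  0.638]
units [-0.099 -0.154  0.06 ]
```

>>> {"op": "send_rows", "data": {
  "targets": [
    {"claw": 1,"translation": [-0.1,-0.08,0.04],"spin": 0},
    {"claw": 1,"translation": [-0.13,-0.13,0.06],"spin": 0},
    {"claw": 1,"translation": [-0.15,-0.15,0.08],"spin": 0},
    {"claw": 1,"translation": [-0.15,-0.15,0.08],"spin": 0},
    {"claw": 1,"translation": [-0.15,-0.15,0.08],"spin": 0}
  ]
}}

```text
t: 28.07
tool_pos: [0.368, -0.221, 0.1916]
tool_rot: [-2.909, 0.006, -1.025]
contact_force: [0.1, -0.2, 0.0]
grip_width: -0.001
```

```bash
python3 -c "
from h import *
tip([.480,-.199,.065])"
```

```text
28.07 [ 0.368  -0.221   0.1916] q [ 1.34  0.85 -1.12  2.5   2.49  0.54  2.89] z [ 0.626  0.052 -0.778] y [ 0.015 -0.998 -0.055] F [ 0.1 -0.2  0. ] w -0.0013449759738047421
edge [ 0.4849 -0.2121  0.0639] lean 38.9 x [ 0.779 -0.023  0.626]
units [-0.023 -0.088 -0.021]
```

>>> {"op": "send_rows", "data": {
  "targets": [
    {"claw": 1,"translation": [0.01,-0.06,0.01],"spin": 0},
    {"claw": 1,"translation": [0.03,-0.1,0.03],"spin": 0},
    {"claw": 1,"translation": [0.04,-0.12,0.04],"spin": 0},
    {"claw": 1,"translation": [0.04,-0.12,0.04],"spin": 0}
  ]
}}

```text
t: 28.4
tool_pos: [0.3807, -0.2047, 0.1934]
tool_rot: [-2.908, 0.002, -1.021]
contact_force: [-0.3, 0.2, 0.8]
grip_width: 0.0
```

```bash
python3 - <<'E'
from h import *
tip([.500,-.197,.063])
im=imaging.camera("top"); im2=imaging.camera("side")
for c in ("side","top"):
    for q in ("lever_knob","tube_mouth","tube"): print(c,q,[(np.round(d["location"],3).tolist(),round(d["p"],2)) for d in imaging.mark_of(c,q)])
u,v=proj("top",[.53,-.17,.06])[0].astype(int); a,b=proj("side",[.53,-.17,.06])[0].astype(int); print(u,v,a,b)
cv2.imwrite("pics/s6.png",np.hstack([cv2.resize(i[y-50:y+50,z-50:z+50,::-1],None,fx=4,fy=4,interpolation=cv2.INTER_CUBIC) for i,z,y in ((im,u,v),(im2,a,b))]))
E
```

```text
28.4 [ 0.3807 -0.2047  0.1934] q [ 1.3   0.86 -1.15  2.5   2.44  0.58  2.89] z [ 0.625  0.056 -0.779] y [ 0.019 -0.998 -0.057] F [-0.3  0.2  0.8] w 0.00043177488797685026
edge [ 0.4973 -0.1952  0.0656] lean 38.8 x [ 0.781 -0.021  0.625]
units [0.003 0.013 0.024]
side lever_knob [([0.51, -0.192, 0.058], 0.63)]
side tube_mouth [([0.581, -0.082, 0.046], 0.94)]
side tube [([0.578, -0.085, 0.1], 0.6), ([0.584, -0.084, 0.047], 0.27)]
top lever_knob [([0.706, 0.07, 0.002], 0.24)]
top tube_mouth [([0.58, -0.08, 0.045], 0.51)]
top tube [([0.58, -0.084, 0.101], 0.73), ([0.672, -0.398, 0.002], 0.69)]
344 208 297 179
```

View pics/s6.png

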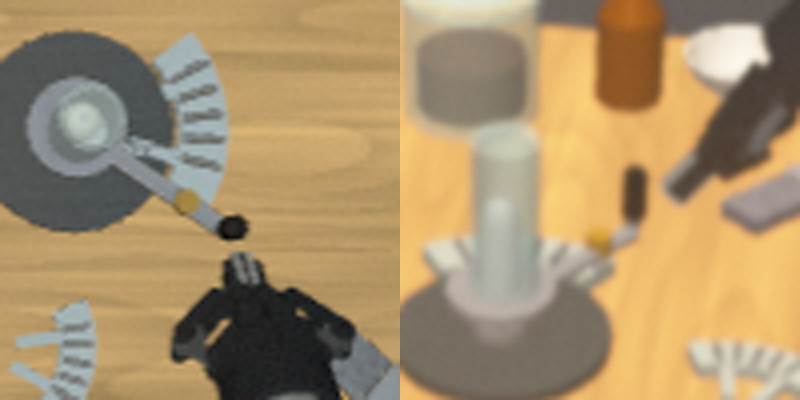

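The crop pair shows the tube standing upright over the peg and the closed fingertips (243,265) right behind the knob (232,228) on its clockwise side. The teeth are visible. I push in 5 mm steps and read the force after each.

>>> {"op": "send_rows", "data": {
  "targets": [
    {"claw": 1,"translation": [0.026,0.01,0.021],"spin": 0},
    {"claw": 1,"translation": [0.026,0.01,0.021],"spin": 0}
  ]
}}

```text
t: 28.97
tool_pos: [0.3858, -0.2074, 0.193]
tool_rot: [-2.909, 0.005, -1.021]
contact_force: [0.3, -0.2, 0.3]
grip_width: 0.001
```

>>> {"op": "send_rows", "data": {
  "targets": [
    {"claw": 1,"translation": [0.026,0.015,0.021],"spin": 0},
    {"claw": 1,"translation": [0.026,0.015,0.021],"spin": 0}
  ]
}}

```text
t: 29.13
tool_pos: [0.3905, -0.2095, 0.1926]
tool_rot: [-2.909, 0.006, -1.019]
contact_force: [-2.7, 0.8, -0.5]
grip_width: 0.001
```

>>> {"op": "send_rows", "data": {
  "targets": [
    {"claw": 1,"translation": [0.026,0.015,0.021],"spin": 0},
    {"claw": 1,"translation": [0.026,0.015,0.021],"spin": 0}
  ]
}}

```text
t: 29.3
tool_pos: [0.3954, -0.2121, 0.1924]
tool_rot: [-2.91, 0.007, -1.02]
contact_force: [-3.7, -2.0, 1.6]
grip_width: -0.0
```

>>> {"op": "send_rows", "data": {
  "targets": [
    {"claw": 1,"translation": [0.026,0.015,0.021],"spin": 0},
    {"claw": 1,"translation": [0.026,0.015,0.021],"spin": 0}
  ]
}}

```text
t: 29.47
tool_pos: [0.4003, -0.2146, 0.1922]
tool_rot: [-2.911, 0.008, -1.019]
contact_force: [-4.2, -2.9, 0.5]
grip_width: -0.0
```

```bash
python3 -c "
from h import *
tip([.600,-.21,.063])"
```

```text
29.47 [ 0.4003 -0.2146  0.1922] q [ 1.27  0.85 -1.1   2.44  2.44  0.53  2.89] z [ 0.624  0.052 -0.78 ] y [ 0.014 -0.998 -0.056] F [-4.2 -2.9  0.5] w -7.208024809922786e-05
edge [ 0.5167 -0.2058  0.0641] lean 38.7 x [ 0.782 -0.024  0.623]
units [0.43  0.036 0.35 ]
```

>>> {"op": "send_rows", "data": {
  "targets": [
    {"claw": 1,"translation": [0.026,0,0.021],"spin": 0},
    {"claw": 1,"translation": [0.026,0,0.021],"spin": 0}
  ]
}}

```text
t: 29.63
tool_pos: [0.4052, -0.2159, 0.192]
tool_rot: [-2.914, 0.013, -1.021]
contact_force: [-8.7, -8.8, 3.2]
grip_width: 0.001
```

>>> {"op": "send_rows", "data": {
  "targets": [
    {"claw": 1,"translation": [0.026,0,0.021],"spin": 0},
    {"claw": 1,"translation": [0.026,0,0.021],"spin": 0}
  ]
}}

```text
t: 29.8
tool_pos: [0.4098, -0.2148, 0.1918]
tool_rot: [-2.912, 0.011, -1.018]
contact_force: [-4.7, -3.5, -1.6]
grip_width: 0.002
```

>>> {"op": "send_rows", "data": {
  "targets": [
    {"claw": 1,"translation": [0.026,0.005,0.021],"spin": 0},
    {"claw": 1,"translation": [0.026,0.005,0.021],"spin": 0}
  ]
}}

```text
t: 29.97
tool_pos: [0.4149, -0.2148, 0.1918]
tool_rot: [-2.91, 0.008, -1.018]
contact_force: [-3.9, -3.3, -1.3]
grip_width: -0.002
```

>>> {"op": "send_rows", "data": {
  "targets": [
    {"claw": 1,"translation": [0.026,0.005,0.021],"spin": 0},
    {"claw": 1,"translation": [0.026,0.005,0.021],"spin": 0}
  ]
}}

```text
t: 30.13
tool_pos: [0.4201, -0.2151, 0.1919]
tool_rot: [-2.91, 0.007, -1.018]
contact_force: [-4.4, -2.4, -0.8]
grip_width: -0.001
```

>>> {"op": "send_rows", "data": {
  "targets": [
    {"claw": 1,"translation": [0.026,0.005,0.021],"spin": 0},
    {"claw": 1,"translation": [0.026,0.005,0.021],"spin": 0}
  ]
}}

```text
t: 30.3
tool_pos: [0.4248, -0.2158, 0.1918]
tool_rot: [-2.91, 0.007, -1.018]
contact_force: [-5.6, -2.7, -1.6]
grip_width: -0.003
```

```bash
python3 -c "
from h import *
tip([.600,-.21,.063])"
```

```text
30.3 [ 0.4248 -0.2158  0.1918] q [ 1.22  0.84 -1.06  2.39  2.43  0.49  2.89] z [ 0.623  0.054 -0.78 ] y [ 0.015 -0.998 -0.057] F [-5.6 -2.7 -1.6] w -0.003449243526513318
edge [ 0.5412 -0.2067  0.0636] lean 38.7 x [ 0.782 -0.024  0.623]
units [0.305 0.028 0.246]
```

>>> {"op": "send_rows", "data": {
  "targets": [
    {"claw": 1,"translation": [0.016,0,0.013],"spin": 0},
    {"claw": 1,"translation": [0.016,0,0.013],"spin": 0}
  ]
}}

```text
t: 30.47
tool_pos: [0.4279, -0.2157, 0.1918]
tool_rot: [-2.91, 0.007, -1.018]
contact_force: [-4.1, -1.6, -0.9]
grip_width: -0.003
```

>>> {"op": "send_rows", "data": {
  "targets": [
    {"claw": 1,"translation": [0.016,0,0.013],"spin": 0},
    {"claw": 1,"translation": [0.016,0,0.013],"spin": 0}
  ]
}}

```text
t: 30.63
tool_pos: [0.4313, -0.2155, 0.192]
tool_rot: [-2.909, 0.006, -1.02]
contact_force: [-1.2, -1.3, -0.4]
grip_width: -0.001
```

>>> {"op": "send_rows", "data": {
  "targets": [
    {"claw": 1,"translation": [0.016,0,0.013],"spin": 0},
    {"claw": 1,"translation": [0.016,0,0.013],"spin": 0}
  ]
}}

```text
t: 30.8
tool_pos: [0.4348, -0.2151, 0.1922]
tool_rot: [-2.908, 0.004, -1.021]
contact_force: [-0.8, -0.1, 1.2]
grip_width: -0.002
```

>>> {"op": "send_rows", "data": {
  "targets": [
    {"claw": 1,"translation": [0.016,0,0.013],"spin": 0},
    {"claw": 1,"translation": [0.016,0,0.013],"spin": 0}
  ]
}}

```text
t: 30.97
tool_pos: [0.4378, -0.215, 0.1921]
tool_rot: [-2.908, 0.005, -1.02]
contact_force: [-3.2, -2.1, 0.4]
grip_width: -0.002
```

>>> {"op": "send_rows", "data": {
  "targets": [
    {"claw": 1,"translation": [0.016,0,0.013],"spin": 0},
    {"claw": 1,"translation": [0.016,0,0.013],"spin": 0}
  ]
}}

```text
t: 31.13
tool_pos: [0.4408, -0.215, 0.192]
tool_rot: [-2.908, 0.005, -1.019]
contact_force: [-4.2, -1.6, 0.3]
grip_width: 0.001
```

>>> {"op": "send_rows", "data": {
  "targets": [
    {"claw": 1,"translation": [0.016,0,0.013],"spin": 0},
    {"claw": 1,"translation": [0.016,0,0.013],"spin": 0}
  ]
}}

```text
t: 31.3
tool_pos: [0.4438, -0.2149, 0.1919]
tool_rot: [-2.908, 0.005, -1.019]
contact_force: [-3.8, -2.3, -0.4]
grip_width: 0.001
```

```bash
python3 - <<'E'
from h import *
tip([.600,-.21,.063])
for c in ("side","top"):
    im=imaging.camera(c); cv2.imwrite(f"pics/{c}7.png",im[:,:,::-1])
    for q in ("lever_knob",): print(c,q,[(np.round(d["location"],3).tolist(),round(d["p"],2)) for d in imaging.mark_of(c,q)])
E
```

```text
31.3 [ 0.4438 -0.2149  0.1919] q [ 1.18  0.84 -1.04  2.35  2.42  0.47  2.89] z [ 0.624  0.055 -0.78 ] y [ 0.017 -0.998 -0.057] F [-3.8 -2.3 -0.4] w 0.0005298972937069224
edge [ 0.5603 -0.2056  0.0639] lean 38.8 x [ 0.781 -0.023  0.624]
units [0.204 0.034 0.168]
side lever_knob [([0.587, 0.211, -0.001], 0.45), ([0.564, -0.21, 0.058], 0.42)]
top lever_knob [([0.57, -0.209, 0.059], 0.7)]
```

Tooth one passed at a TCP x of about 0.429 (the force fell from 5.6 N to about 1 N). That agrees with the picture, with knob x about TCP x + 0.124. Now tooth two, expected at TCP x about 0.452.

>>> {"op": "send_rows", "data": {
  "targets": [
    {"claw": 1,"translation": [0.016,0.01,0.013],"spin": 0},
    {"claw": 1,"translation": [0.016,0.01,0.013],"spin": 0}
  ]
}}

```text
t: 31.67
tool_pos: [0.4464, -0.2158, 0.1918]
tool_rot: [-2.907, 0.003, -1.018]
contact_force: [-6.9, -0.8, 1.9]
grip_width: -0.004
```

>>> {"op": "send_rows", "data": {
  "targets": [
    {"claw": 1,"translation": [0.016,0.01,0.013],"spin": 0},
    {"claw": 1,"translation": [0.016,0.01,0.013],"spin": 0}
  ]
}}

```text
t: 31.83
tool_pos: [0.4499, -0.2169, 0.1919]
tool_rot: [-2.906, 0.001, -1.019]
contact_force: [-3.1, 1.2, -1.2]
grip_width: -0.003
```

>>> {"op": "send_rows", "data": {
  "targets": [
    {"claw": 1,"translation": [0.016,0,0.013],"spin": 0},
    {"claw": 1,"translation": [0.016,0,0.013],"spin": 0}
  ]
}}

```text
t: 32.0
tool_pos: [0.4533, -0.2172, 0.1919]
tool_rot: [-2.907, 0.003, -1.02]
contact_force: [-1.0, 0.6, -1.2]
grip_width: -0.001
```

>>> {"op": "send_rows", "data": {
  "targets": [
    {"claw": 1,"translation": [0.016,0,0.013],"spin": 0},
    {"claw": 1,"translation": [0.016,0,0.013],"spin": 0}
  ]
}}

```text
t: 32.17
tool_pos: [0.4568, -0.2174, 0.192]
tool_rot: [-2.908, 0.003, -1.021]
contact_force: [0.5, 0.9, -0.5]
grip_width: 0.001
```

>>> {"op": "send_rows", "data": {
  "targets": [
    {"claw": 1,"translation": [0.016,0,0.013],"spin": 0},
    {"claw": 1,"translation": [0.016,0,0.013],"spin": 0}
  ]
}}

```text
t: 32.33
tool_pos: [0.4601, -0.2177, 0.1921]
tool_rot: [-2.908, 0.004, -1.022]
contact_force: [-0.7, 0.2, -0.3]
grip_width: 0.004
```

>>> {"op": "send_rows", "data": {
  "targets": [
    {"claw": 1,"translation": [0.016,0,0.013],"spin": 0},
    {"claw": 1,"translation": [0.016,0,0.013],"spin": 0}
  ]
}}

```text
t: 32.5
tool_pos: [0.4627, -0.2177, 0.1918]
tool_rot: [-2.908, 0.005, -1.02]
contact_force: [-4.1, -1.5, 2.3]
grip_width: 0.002
```

```bash
python3 - <<'E'
from h import *
tip([.600,-.21,.063])
for c in ("side","top"):
    im=imaging.camera(c)
    for q in ("lever_knob","tube_mouth"): print(c,q,[(np.round(d["location"],3).tolist(),round(d["p"],2)) for d in imaging.mark_of(c,q)])
E
```

```text
32.5 [ 0.4627 -0.2177  0.1918] q [ 1.15  0.83 -1.    2.31  2.42  0.44  2.89] z [ 0.624  0.055 -0.779] y [ 0.017 -0.998 -0.057] F [-4.1 -1.5  2.3] w 0.0024177957381560753
edge [ 0.5793 -0.2084  0.0638] lean 38.8 x [ 0.781 -0.023  0.624]
units [0.104 0.013 0.09 ]
side lever_knob []
side tube_mouth [([0.581, -0.082, 0.045], 0.67)]
top lever_knob [([0.588, -0.21, 0.058], 0.51), ([0.587, 0.211, -0.002], 0.49)]
top tube_mouth [([0.582, -0.081, 0.049], 0.87), ([0.674, -0.396, 0.0], 0.47)]
```

Tooth two passed (peak at about 0.447, then the force let go). Now tooth three, with care.

>>> {"op": "send_rows", "data": {
  "targets": [
    {"claw": 1,"translation": [0.016,0,0.013],"spin": 0},
    {"claw": 1,"translation": [0.016,0,0.013],"spin": 0}
  ]
}}

```text
t: 32.97
tool_pos: [0.4656, -0.2177, 0.1916]
tool_rot: [-2.909, 0.005, -1.019]
contact_force: [-4.3, -1.1, 1.7]
grip_width: -0.001
```

>>> {"op": "send_rows", "data": {
  "targets": [
    {"claw": 1,"translation": [0.016,0,0.013],"spin": 0},
    {"claw": 1,"translation": [0.016,0,0.013],"spin": 0}
  ]
}}

```text
t: 33.13
tool_pos: [0.4684, -0.2177, 0.1914]
tool_rot: [-2.909, 0.006, -1.019]
contact_force: [-4.9, -0.8, 1.0]
grip_width: 0.003
```

>>> {"op": "send_rows", "data": {
  "targets": [
    {"claw": 1,"translation": [0.016,0,0.013],"spin": 0},
    {"claw": 1,"translation": [0.016,0,0.013],"spin": 0}
  ]
}}

```text
t: 33.3
tool_pos: [0.4713, -0.2176, 0.1915]
tool_rot: [-2.909, 0.005, -1.019]
contact_force: [-4.9, -1.1, 0.5]
grip_width: -0.0
```

>>> {"op": "send_rows", "data": {
  "targets": [
    {"claw": 1,"translation": [0.016,0,0.013],"spin": 0},
    {"claw": 1,"translation": [0.016,0,0.013],"spin": 0}
  ]
}}

```text
t: 33.47
tool_pos: [0.4746, -0.2176, 0.1915]
tool_rot: [-2.909, 0.005, -1.019]
contact_force: [-3.3, -1.0, -1.0]
grip_width: -0.001
```

>>> {"op": "send_rows", "data": {
  "targets": [
    {"claw": 1,"translation": [0.011,0,0.009],"spin": 0},
    {"claw": 1,"translation": [0.011,0,0.009],"spin": 0}
  ]
}}

```text
t: 33.63
tool_pos: [0.4769, -0.2175, 0.1915]
tool_rot: [-2.909, 0.005, -1.02]
contact_force: [-2.3, -0.3, -0.2]
grip_width: -0.002
```

```bash
python3 - <<'E'
from h import *
tip([.600,-.21,.063])
for c in ("side","top"):
    im=imaging.camera(c); cv2.imwrite(f"pics/{c}8.png",im[:,:,::-1])
    for q in ("lever_knob",): print(c,q,[(np.round(d["location"],3).tolist(),round(d["p"],2)) for d in imaging.mark_of(c,q)])
E
```

```text
33.63 [ 0.4769 -0.2175  0.1915] q [ 1.12  0.83 -0.98  2.28  2.41  0.42  2.89] z [ 0.624  0.055 -0.78 ] y [ 0.017 -0.998 -0.057] F [-2.3 -0.3 -0.2] w -0.0018438575964988737
edge [ 0.5934 -0.2083  0.0635] lean 38.8 x [ 0.781 -0.023  0.624]
units [0.033 0.013 0.029]
side lever_knob []
top lever_knob [([0.603, -0.21, 0.06], 0.6)]
```

>>> {"op": "send_rows", "data": {
  "targets": [
    {"claw": 1,"translation": [0.014,0,0.011],"spin": 0},
    {"claw": 1,"translation": [0.014,0,0.011],"spin": 0}
  ]
}}

```text
t: 34.0
tool_pos: [0.4798, -0.2173, 0.1917]
tool_rot: [-2.908, 0.005, -1.02]
contact_force: [-1.2, -0.5, -0.1]
grip_width: 0.001
```

>>> {"op": "send_rows", "data": {
  "targets": [
    {"claw": 1,"translation": [0.014,0,0.011],"spin": 0},
    {"claw": 1,"translation": [0.014,0,0.011],"spin": 0},
    {"claw": 1,"translation": [0.014,0,0.011],"spin": 0}
  ]
}}

```text
t: 34.25
tool_pos: [0.4827, -0.2171, 0.1919]
tool_rot: [-2.908, 0.004, -1.021]
contact_force: [-0.7, -0.3, -0.2]
grip_width: 0.003
```

```bash
python3 - <<'E'
from h import *
tip([.600,-.21,.063])
for c in ("side","top"):
    im=imaging.camera(c); cv2.imwrite(f"pics/{c}9.png",im[:,:,::-1])
    for q in ("lever_knob","tube_mouth","tube"): print(c,q,[(np.round(d["location"],3).tolist(),round(d["p"],2)) for d in imaging.mark_of(c,q)])
    for d in imaging.outline_of(c,"lever"):
        ys,xs=np.nonzero(d["region"]); print(c,round(d["p"],2),len(xs),xs.mean(),ys.mean())
im=cv2.imread("pics/top9.png"); cv2.imwrite("pics/c9.png",cv2.resize(im[150:235,290:372],None,fx=7,fy=7,interpolation=cv2.INTER_CUBIC))
E
```

```text
34.25 [ 0.4827 -0.2171  0.1919] q [ 1.11  0.83 -0.97  2.27  2.4   0.41  2.89] z [ 0.625  0.056 -0.779] y [ 0.018 -0.998 -0.057] F [-0.7 -0.3 -0.2] w 0.002724993732331372
edge [ 0.5994 -0.2077  0.064 ] lean 38.8 x [ 0.781 -0.022  0.625]
units [-0.001  0.016  0.007]
side lever_knob []
side tube_mouth [([0.582, -0.082, 0.048], 0.69)]
side tube [([0.578, -0.087, 0.104], 0.74)]
top lever_knob [([0.579, -0.084, 0.101], 0.73), ([0.612, -0.207, 0.062], 0.58)]
top tube_mouth [([0.582, -0.079, 0.051], 0.76)]
top tube [([0.58, -0.081, 0.099], 0.75), ([0.624, 0.384, -0.003], 0.52)]
top 0.65 252 343.8968253968254 184.3452380952381
```

View pics/c9.png

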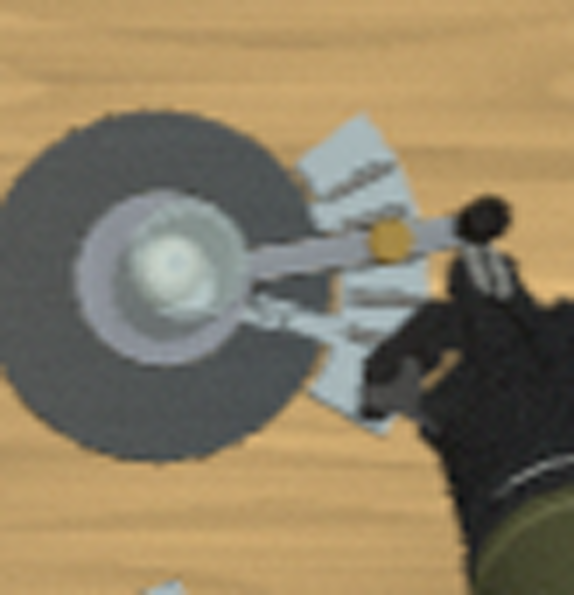

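```bash
python3 - <<'E'
from h import *
f=lambda q:np.array([q])/7+[290,150]
c=np.array([.5828,-.0826])
for n,q,z in (("knob",(485,217),.078),("plunger",(392,241),.042),("t4",(371,219),.02),("t5",(358,180),.02),("t2",(382,297),.02),("t1",(378,338),.02)):
    P=back("top",f(q),z)[0]; v=P[:2]-c; print(n,P.round(4),np.hypot(*v).round(4),np.arctan2(v[1],v[0]).round(3))
E
```

```text
knob [ 0.6052 -0.209   0.078 ] 0.1284 -1.395
plunger [ 0.5991 -0.1771  0.042 ] 0.0959 -1.4
t4 [ 0.6105 -0.1717  0.02  ] 0.0933 -1.27
t5 [ 0.6267 -0.1663  0.02  ] 0.0945 -1.088
t2 [ 0.578  -0.1762  0.02  ] 0.0937 -1.622
t1 [ 0.5609 -0.1745  0.02  ] 0.0945 -1.805
```

The crop shows the bar (plunger 392,241) between the fourth tooth (371,219) and the hidden third, and the fingertips on the knob (485,217). The lever is 0.04 rad (5 mm) short of mid-notch and still on the tail of tooth three, so it needs 3 mm more.

>>> {"op": "send_rows", "data": {
  "targets": [
    {"claw": 1,"translation": [0.011,0,0.008],"spin": 0},
    {"claw": 1,"translation": [0.011,0,0.008],"spin": 0},
    {"claw": 1,"translation": [0.011,0,0.008],"spin": 0}
  ]
}}

```text
t: 35.0
tool_pos: [0.484, -0.2173, 0.1916]
tool_rot: [-2.909, 0.005, -1.019]
contact_force: [-2.1, 0.2, 0.2]
grip_width: 0.001
```

>>> {"op": "send_rows", "data": {
  "targets": [
    {"claw": 1,"translation": [0.008,0,0.007],"spin": 0},
    {"claw": 1,"translation": [0.008,0,0.007],"spin": 0},
    {"claw": 1,"translation": [0.008,0,0.007],"spin": 0}
  ]
}}

```text
t: 35.25
tool_pos: [0.4855, -0.2171, 0.1915]
tool_rot: [-2.909, 0.005, -1.019]
contact_force: [-5.0, -0.3, 1.7]
grip_width: -0.001
```

```bash
python3 - <<'E'
from h import *
F=[]
for k in range(4):
    im=imaging.camera("top"); F.append(ctrl.sense()["contact_force"])
print(np.round(F,1)); tip(); cv2.imwrite("pics/top10.png",im[:,:,::-1])
print([(np.round(d["location"],3).tolist(),round(d["p"],2)) for d in imaging.mark_of("top","lever_knob")])
a=im[150:235,290:372].astype(int)
# brass plunger centroid (yellowish)
m=(a[:,:,0]-a[:,:,2]>60)&(a[:,:,0]>110); n,l,s,c=cv2.connectedComponentsWithStats(m.astype(np.uint8)); 
for i in range(1,n):
    if 8<s[i][4]<60:
        P=back("top",c[i]+[290,150],.042)[0]; v=P[:2]-[.5828,-.0826]; print(s[i][4],c[i]+[290,150],P.round(4),np.hypot(*v).round(4),np.arctan2(v[1],v[0]).round(3))
E
```

```text
[[-5.9  0.7  1.4]
 [-6.  -0.1  1.6]
 [-5.1  0.8  1.1]
 [-4.4  0.7  1.4]]
35.45 [ 0.4856 -0.2171  0.1915] q [ 1.1   0.83 -0.96  2.26  2.4   0.41  2.89] z [ 0.624  0.056 -0.78 ] y [ 0.017 -0.998 -0.058] F [-4.4  0.7  1.4] w 0.0034721674151048684
edge [ 0.6021 -0.2078  0.0635] lean 38.8 x [ 0.782 -0.023  0.623]
[([0.613, -0.209, 0.06], 0.67)]
28 [345.17857143 183.39285714] [ 0.602  -0.1748  0.042 ] 0.0942 -1.365
13 [352.38461538 188.53846154] [ 0.5874 -0.1955  0.042 ] 0.113 -1.53
```

The force went from a 0.7 N dip back to the bare spring value of about 5 N. The plunger now reads -1.365 rad against mid-notch at -1.358. I hold a moment, check once more and hand in.

>>> {"op": "send_rows", "data": {
  "targets": [
    {"claw": 1,"translation": [0,0,0],"spin": 0},
    {"claw": 1,"translation": [0,0,0],"spin": 0},
    {"claw": 1,"translation": [0,0,0],"spin": 0},
    {"claw": 1,"translation": [0,0,0],"spin": 0}
  ]
}}

```text
t: 35.83
tool_pos: [0.4857, -0.2172, 0.1915]
tool_rot: [-2.908, 0.005, -1.019]
contact_force: [-4.0, 1.0, 0.6]
grip_width: 0.0
```

```bash
python3 - <<'E'
from h import *
for c in ("side","top"):
    imaging.camera(c)
    for q in ("tube","tube_mouth","lever_knob"): print(c,q,[(np.round(d["location"],3).tolist(),round(d["p"],2)) for d in imaging.mark_of(c,q)])
go(); print(order.hand_in())
E
```

```text
side tube [([0.578, -0.086, 0.101], 0.8)]
side tube_mouth [([0.585, -0.083, 0.046], 0.93)]
side lever_knob []
top tube [([0.578, -0.081, 0.101], 0.5)]
top tube_mouth [([0.583, -0.08, 0.047], 0.79)]
top lever_knob [([0.61, -0.208, 0.062], 0.45)]
36.23 [ 0.4857 -0.2172  0.1916] q [ 1.1   0.83 -0.96  2.26  2.4   0.41  2.89] z [ 0.624  0.055 -0.78 ] y [ 0.017 -0.998 -0.057] F [-4.4  0.3 -0.4] w -0.0022064438874441965
the job is handed in; nothing more can be done
None
```

The tube is mouth down on the peg and released, and the lever is held in the notch after the third tooth. I handed the job in at about 36 s of the 72 s allowed; it reports no verdict.

**How it was done**
- **Lean:** The moves offer no tilt. I built up the 45 degree lean by driving the arm against its reach limits, which the interface allows ("approached as far as the arm can"). About 43 degrees was left at the grasp.
- **Tube:** I gripped it in the cradle, gave it the half turn and lowered it over the peg. I pressed it down briefly with about 38 N, eased off to about 11 N and then let go.
- **Lever:** I pushed the knob with closed fingertips in 2 to 5 mm steps. The force rose and let go at each of the three teeth, and I stopped in the next notch.

**Last checks**
- **Tube:** The networks put the mouth at (0.583–0.585, -0.080 to -0.083, 0.046–0.047), within about 3 mm of the peg axis and at shoulder height. They read the tube's centre at z = 0.101, near the expected 0.100.
- **Lever:** It was at -1.365 rad against a mid-notch of -1.358, about 1 mm short of the middle. The push was steady at about 4 to 5 N.
- **Jars:** I did not measure them again at the end, but nothing came near them.

**Disagreements**
- There was one 12 N force spike at about TCP x 0.405, before the first tooth, where the picture shows no tooth. I took it for the knob slipping on the fingertip.
- The side camera did not find the knob in the last checks, so the final lever position rests on the top camera and the force.

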